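Stack the acrylic jars and set the drier bottle apart

ROBOT

A 6-joint arm with a two-finger parallel gripper is mounted at the origin on a cart in front of the work surface, level with it; the furniture and walls round the work are solid. World frame = base frame: x ahead of the robot, y to its left, z up, the work surface at z = 0. Lengths are in m, angles in rad, forces in N, time in s.
With the tool pointing down it reaches from about 0.25 to 0.8 m from the base axis. Payload 8.5 kg.
Tool frame: the origin (TCP) lies midway between the tips of the shut fingers; the grasp point (between the pads) lies 19 mm behind it; y points along the fingers, x is the direction in which the jaws open and shut, and the axes are right-handed (so a half turn about y gives the same grasp; the last joint's range is limited). The gripper opens to 85 mm and grips with 20 to 120 N. Pads are 22 mm wide; open, the fingers measure 114 mm over their backs; the gripper's body (76 mm by 85 mm) begins 54 mm behind the grasp point. The pads swing forward as they close: fully open they stand 13 mm farther back than shut.
Start: joints at [-1.338, 0.238, -0.013, 1.319, 0, 1.571], TCP at [0.121, -0.511, 0.231] pointing down, gripper open.
Joint ranges: [-2.66, 2.66], [-1.03, 1.9], [-1.14, 1.46], [-1.82, 2.27], [-1.45, 1.34], [-3.14, 3.14]. Speed limits (rad/s): [2.22, 2.22, 2.79, 3.14, 3.14, 3.14].

INTERFACE

Orientations are given as a unit quaternion [x, y, z, w].
In Python, from workcell import * gives the robot as it stands.
- The arm moves only by the tool send_rows, never from a script. Its argument "rows" is a list of rows, each a list of 5 numbers: the closure, from 0 (fully open) to 1 (shut), then the shift along the tool's x, y, z in cm, then the turn about the tool's y in rad. A call has exactly 8 rows; each row shifts and turns the commanded pose from where the row before left it, along the tool's axes as they then stand; what a row does not reach is not made up. A row lasts 1/10 s, in which the tool goes at most 50 mm and 8.59 degrees, less where a joint would pass 70% of its speed; a pose out of reach is approached as far as the arm can. A call with a gripper value outside its range is refused whole. The fingers move at their own pace and stop on an object; "squeeze" is the grip in N (left out, the last holds). Time passes only in rows, so rows that do not move let the fingers close, or fill a call up. It gives the time, the measured TCP pose, the force and the opening at its end, in the units of the state.
- sense(): the state, without advancing time (a new reading comes with each control period).
- snapshot(name): name is "scene" or "top" or "wrist"; returns a dict with "pixels" (480x640x3 uint8, red, green, blue), "intrinsics" (3x3 intrinsics, pixels), "R" (3x3) and "t" (3): a world point X has camera coordinates R X + t; the wrist camera has in their place "T_tool_cam" (4x4, takes a point from camera to tool coordinates, whose origin is the TCP and whose axes are the tool frame's). Camera axes: x right, y down, z forward; pixel columns grow to the right and rows downward; lengths in m; the calibration is good to about 2 mm. The wrist camera is an equidistant fisheye: a pixel r from the principal point sees the ray r / f radians off the axis. A picture is of the moment at which its call begins: read the wrist's pose just before it. There is no depth.
- close_job(): hands the job in, once; it reports no verdict.
The state is a dict: "time": time; "joints": joint angles; "dq": joint speeds; "tau": joint torques, N m; "tool_pos": TCP position; "eef_rot": TCP orientation; "force": force on the tool from outside, world axes, zero at the start; "ft_torque": the same for the moment, N m; "grip_width": finger opening in m.
Only numpy, scipy, OpenCV 4.12 (cv2) and the standard library are available. Lean on these libraries where they do the work, as an engineer would, in place of code of your own. Each camera call takes 0.05 s, during which the arm holds its last target.

TASK

Tidy the small paint containers: stack the three acrylic jars that stand out on the open table (not the ones along its back edge) upright on the middle of the round cork coaster, teal jar at the bottom, orange jar on it and violet jar on top, each centred on the one below, and stand the amber drier bottle upright by itself on the middle of the square white tile. Do not tip any of them over, and leave everything else on the table where it is.

Things in the scene. Friction and masses are not known exactly. Their poses are not given: they have to be found in the camera images.
- teal_jar_mid (a point): round acrylic paint jar with a teal band and a BLACK lid, 58 mm diameter, 66 mm tall, closed (lid fixed, flat top), about 0.16 kg, standing upright on the table (a look-alike fixed at the far back edge of the table, more than 0.8 m from the robot, is not meant); the point is its centre, 33 mm above its underside; z is its upright axis. Straight sides, graspable at mid-height across any diameter.
- orange_jar_mid (a point): round acrylic paint jar with an orange band and a white lid, 58 mm diameter, 66 mm tall, closed (lid fixed, flat top), about 0.16 kg, standing upright (a look-alike fixed at the far back edge of the table, more than 0.8 m from the robot, is not meant); the point is its centre, 33 mm above its underside; z is its upright axis. Graspable at mid-height across any diameter.
- violet_jar_mid (a point): round acrylic paint jar with a violet band and a white lid, 50 mm diameter, 58 mm tall (smaller than the other two), closed (lid fixed, flat top), about 0.16 kg, standing upright; the point is its centre, 29 mm above its underside; z is its upright axis. Graspable at mid-height across any diameter.
- amber_bottle_mid (a point): small amber-brown drier bottle with a black cap, 31 mm diameter, 74 mm tall, about 0.06 kg, standing upright; the point is its centre, 37 mm above its underside; z is its upright axis. Grasp the cylindrical body, about 30 mm above the underside (above 45 mm it narrows to the cap).
- coaster_top (a point): middle of the upper face of the round cork coaster with a pale wooden rim: 88 mm diameter, 8 mm thick, fixed to the table; the point is on its upper face, 8 mm above the table; z up
- tile_top (a point): middle of the upper face of the square white glazed tile with a thin blue line along its edge: 84 x 84 mm, 8 mm thick, fixed to the table; the point is on its upper face, 8 mm above the table; z up
- glass_jar: bystander, leave alone: open clear glass jar, 62 mm diameter, 74 mm tall, with some old cream-coloured medium at its bottom; origin at the centre of its underside
- twin_dipper: bystander, leave alone: pair of small joined grey metal cups, 39 x 81 x 22 mm, long axis along its y; origin at the centre of its underside
- rubber_eraser: bystander, leave alone: white eraser in a blue sleeve, 25 x 48 x 14 mm, long axis along its y; origin at the centre of its underside
- green_tube: bystander, leave alone: lying paint tube with a green band and black cap, 39 x 133 x 30 mm, long axis along its y; origin at the centre of its underside
Mind the look-alikes: they are no part of the job. What is shaped like the part that bears violet_jar_mid but pink is not meant.

How it is judged:
By the outcome, as a careful person would: the job done as asked, in the order asked, and still so for the second after the job is handed in, with the robot touching nothing.
It also fails if it takes over 136 s, if anything falls off the work surface, if the arm or the gripper's body presses on something with over 40 N, if the wrist force passes 120 N, or if a joint passes its speed limit or range.

## Working session

There is one attempt and no reset: what is moved stays moved. The work goes in short steps, Python scripts to look and compute and a tool call to move; the robot and the scene stay as the last step left them, time stands still between calls to the robot, and variables do not carry over. Pictures are saved under pics/ and viewed, and the job is handed in when it is done.

Besides the shell and the picture viewer there is one more tool, called after "Request:" as a command line: name --pt "numbers of a row" for each row, then --argument value for the rest. send_rows: Moves the arm, as the interface text tells. Its arguments: {"type":"object","properties":{"rows":{"type":"array"},"squeeze":{"type":"number"}},"required":["rows"]}

```bash
ls; mkdir -p pics
python3 - <<'E'
from workcell import *
import cv2,pickle
print(sense())
for n in ["scene","top","wrist"]:
    s=snapshot(n); cv2.imwrite(f"pics/{n}0.png",s["pixels"][:,:,::-1]); pickle.dump(s,open(f"{n}0.pkl","wb"))
    print(n,{k:v for k,v in s.items() if k!="pixels"})
E
```

```text
pics
{'time': 0.0, 'joints': array([-1.33801300e+00,  2.38775205e-01, -1.42233407e-02,  1.31921115e+00,
        3.44736138e-05,  1.57081919e+00]), 'dq': array([ 0.00018371,  0.00152237,  0.00023954, -0.00110126, -0.00012375,
       -0.00015141]), 'tau': array([ 1.00629975e-03, -5.38775897e+01,  3.46439052e+01,  1.83723163e-02,
        7.67570191e-05, -4.40028941e-06]), 'tool_pos': array([ 0.12102736, -0.51044321,  0.23069259]), 'eef_rot': array([-0.55435696,  0.43894321, -0.43817435,  0.55499591]), 'force': array([-0.07059584,  0.36610283, -0.07491616]), 'ft_torque': array([-0.03741191, -0.00392035,  0.01033388]), 'grip_width': 0.08509609273224185}
scene {'intrinsics': array([[602.83346587,   0.        , 318.57727593],
       [  0.        , 602.83346587, 229.59455611],
       [  0.        ,   0.        ,   1.        ]]), 'R': array([[ 0.63007201, -0.77642431, -0.01321194],
       [-0.3081392 , -0.23436695, -0.92202081],
       [ 0.71278292,  0.58501062, -0.38691482]]), 't': array([-0.31564226,  0.25878396,  1.06190152])}
top {'intrinsics': array([[485.42541973,   0.        , 318.37319174],
       [  0.        , 485.42541973, 237.2976667 ],
       [  0.        ,   0.        ,   1.        ]]), 'R': array([[-0.01450621, -0.99984272,  0.0102036 ],
       [-0.999161  ,  0.01410394, -0.03844962],
       [ 0.03829967, -0.01075279, -0.99920844]]), 't': array([0.04825892, 0.53297945, 1.11552546])}
wrist {'intrinsics': array([[371.64829954,   0.        , 323.10882117],
       [  0.        , 371.64829954, 235.15755064],
       [  0.        ,   0.        ,   1.        ]]), 'T_tool_cam': array([[ 9.99999660e-01,  8.17297240e-04, -1.12822474e-04,
         1.68291393e-03],
       [ 3.19843338e-04, -2.57971654e-01,  9.66152433e-01,
        -1.43202365e-01],
       [ 7.60528717e-04, -9.66152140e-01, -2.57971827e-01,
         6.53516028e-02],
       [ 0.00000000e+00,  0.00000000e+00,  0.00000000e+00,
         1.00000000e+00]])}
```

View pics/scene0.png

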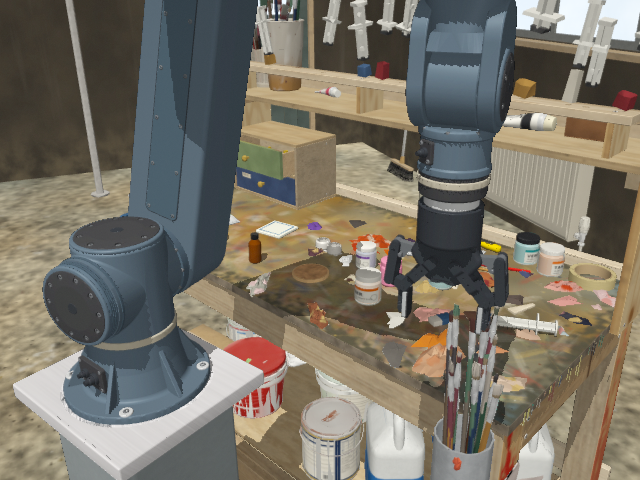

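View pics/top0.png

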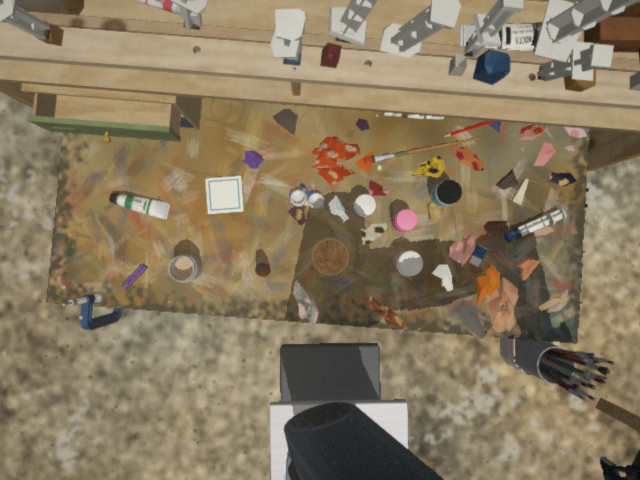

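View pics/wrist0.png

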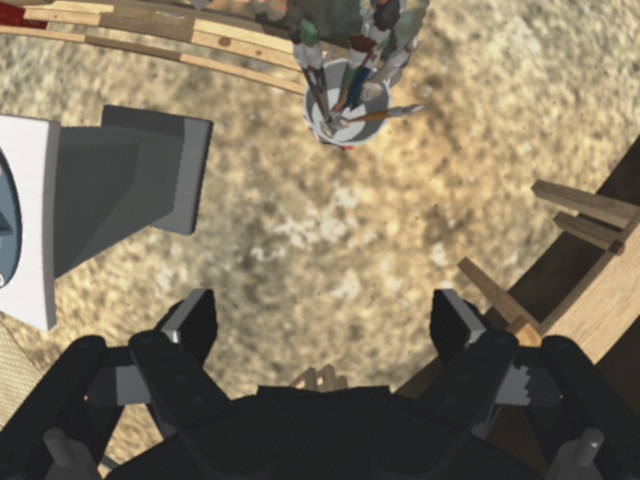

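```bash
cat > h.py <<'E'
import numpy as np,cv2,pickle
def proj(s,X):
    p=s["intrinsics"]@(s["R"]@np.asarray(X,float)+s["t"]); return p[:2]/p[2]
def back(s,uv,z):
    d=s["R"].T@np.linalg.inv(s["intrinsics"])@np.array([uv[0],uv[1],1.]); c=-s["R"].T@s["t"]
    return c+d*(z-c[2])/d[2]
def crop(s,x0,y0,x1,y1,k,fn):
    im=cv2.resize(s["pixels"][y0:y1,x0:x1,::-1],None,fx=k,fy=k,interpolation=cv2.INTER_CUBIC); cv2.imwrite(fn,im)
E
python3 - <<'E'
from h import *
t=pickle.load(open("top0.pkl","rb")); s=pickle.load(open("scene0.pkl","rb"))
for n,uv,z in [("teal",(447,192),.066),("wA",(365,205),.062),("wB",(410,263),.062),("pink",(405,220),.058),("amber",(263,269),.074),("coaster",(331,256),.008),("tile",(225,195),.008)]:
    X=back(t,uv,z); print(n,X, proj(s,X))
for uv in [(526,236),(552,247),(368,285),(368,245)]: print(uv, back(s,uv,.066))
crop(s,230,200,630,340,2,"pics/c1.png"); crop(t,180,150,500,300,2.5,"pics/c2.png")
E
```

```text
teal [ 0.62793971 -0.24540162  0.066     ] [439.85965188 257.4571042 ]
wA [ 0.60188578 -0.06332865  0.062     ] [365.77086217 242.66248583]
wB [ 0.47189351 -0.16058467  0.062     ] [368.27354669 273.78110694]
pink [ 0.56759598 -0.15230792  0.058     ] [389.52985134 259.00547674]
amber [0.46375188 0.16295357 0.074     ] [256.21641811 233.50424011]
coaster [0.48986272 0.01194275 0.008     ] [311.60217705 271.20316881]
tile [0.63520509 0.25635324 0.008     ] [277.01234707 227.99652365]
(526, 236) [ 0.85902644 -0.35034524  0.066     ]
(552, 247) [ 0.83328618 -0.42151625  0.066     ]
(368, 285) [ 0.42375982 -0.19316639  0.066     ]
(368, 245) [ 0.58662976 -0.08023117  0.066     ]
```

View pics/c1.png

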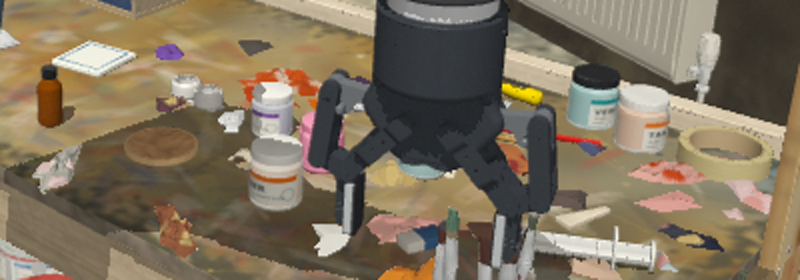

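View pics/c2.png

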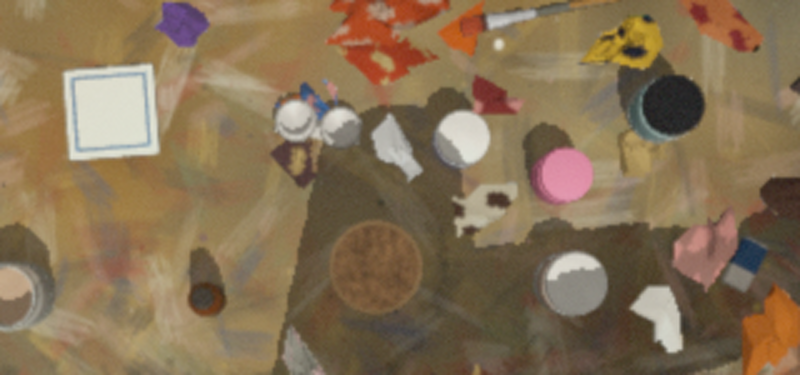

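Run:
```python
from h import *
from scipy.spatial.transform import Rotation as R
np.set_printoptions(precision=3,suppress=True)
m=R.from_quat([-0.55435696,  0.43894321, -0.43817435,  0.55499591]).as_matrix(); print(m)
# brush cup from scene and top
t=pickle.load(open("top0.pkl","rb")); s=pickle.load(open("scene0.pkl","rb"))
for z in (0,.1,.2,.3):
    print(z, back(t,(515,345),z), back(t,(605,390),z), proj(s,back(t,(605,370),z)),proj(s,back(t,(605,390),z)))
crop(t,480,320,640,480,4,"pics/c3.png")
# refine circles in top picture
crop(t,300,180,480,290,4.4,"pics/c4.png")
```

```text
[[ 0.231 -0.     0.973]
 [-0.973  0.001  0.231]
 [-0.001 -1.     0.   ]]
0 [ 0.277 -0.414  0.   ] [ 0.169 -0.621  0.   ] [533.392 469.181] [519.411 488.617]
0.1 [ 0.295 -0.373  0.1  ] [ 0.198 -0.561  0.1  ] [507.581 386.249] [494.184 400.751]
0.2 [ 0.314 -0.332  0.2  ] [ 0.226 -0.502  0.2  ] [482.558 305.851] [469.916 316.229]
0.3 [ 0.333 -0.29   0.3  ] [ 0.254 -0.443  0.3  ] [458.288 227.87 ] [446.555 234.863]
```

View pics/c3.png

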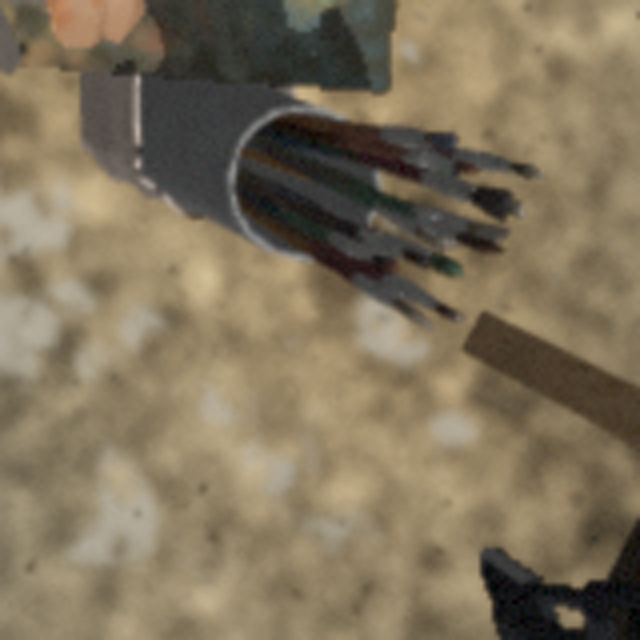

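View pics/c4.png

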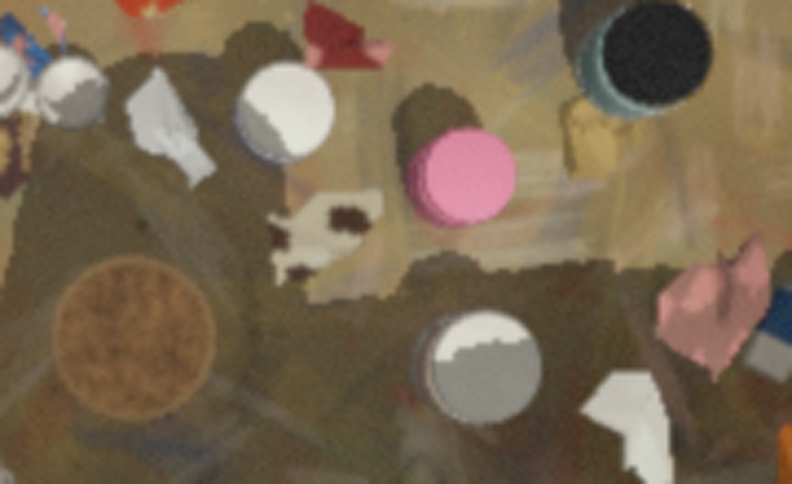

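Request:
send_rows --pt "0 0 -4 0 0.1165" --pt "0 0 -4 0 0.1165" --pt "0 0 -4 0 0" --pt "0 0 -3 1 0" --pt "0 0 0 4 0" --pt "0 0 0 4.5 0" --pt "0 0 0 4.5 0" --pt "0 0 0 4.5 0" --squeeze 30

```text
time: 0.95
tool_pos: [0.3077, -0.5106, 0.3812]
eef_rot: [-0.5, 0.5, -0.5, 0.5]
force: [-0.6, -0.7, 0.3]
grip_width: 0.0856
```

Request:
send_rows --pt "0 0 0 4.5 0" --pt "0 -2 0 4.5 0" --pt "0 -3 0 4.5 0" --pt "0 -4 0 3.5 0" --pt "0 -4 0 3.5 0" --pt "0 -4 0 3.5 0" --pt "0 -4 0 3 0" --pt "0 -4 0 1 0"

```text
time: 1.75
tool_pos: [0.5788, -0.2683, 0.3794]
eef_rot: [-0.5, 0.5, -0.499, 0.5]
force: [0.3, 0.4, -0.2]
grip_width: 0.0856
```

```bash
cat >> h.py <<'E'
from scipy.spatial.transform import Rotation as Rot
def st(q):
    m=Rot.from_quat(q["eef_rot"]).as_matrix(); print("t",round(q["time"],2),"pos",np.round(q["tool_pos"],4),"yaw(x-axis)deg",round(np.degrees(np.arctan2(m[1,0],m[0,0])),2),"tilt",np.round(m[2],3),"F",np.round(q["force"],1),"w",round(q["grip_width"],4),"j",np.round(q["joints"],2))
    return m
E
python3 - <<'E'
from workcell import *
from h import *
st(sense())
t=pickle.load(open("top0.pkl","rb"))
for n,uv,z in [("teal",(448.9,191.7),.066),("violet",(364.6,205.1),.058),("orange",(409.6,263.0),.066),("coaster",(330.07,256.4),.008)]: print(n,back(t,uv,z))
E
```

```text
t 1.75 pos [ 0.5788 -0.2683  0.3794] yaw(x-axis)deg -89.95 tilt [-0.001 -1.    -0.002] F [ 0.3  0.4 -0.2] w 0.0856 j [-0.43  0.47  0.72  1.82  0.    2.71]
teal [ 0.62855205 -0.24964234  0.066     ]
violet [ 0.60208964 -0.06286552  0.058     ]
orange [ 0.47197587 -0.15890637  0.066     ]
coaster [0.4889669  0.01411504 0.008     ]
```

```bash
cat >> h.py <<'E'
def shot(n,tag):
    from workcell import sense,snapshot
    q=sense(); s=snapshot(n); s["q"]=q; pickle.dump(s,open(tag+".pkl","wb")); cv2.imwrite(f"pics/{tag}.png",s["pixels"][:,:,::-1]); return s
def wT(s):
    T=np.eye(4); T[:3,:3]=Rot.from_quat(s["q"]["eef_rot"]).as_matrix(); T[:3,3]=s["q"]["tool_pos"]; return T@s["T_tool_cam"]
def wback(s,uv,z):
    K=s["intrinsics"]; d=np.array([(uv[0]-K[0,2])/K[0,0],(uv[1]-K[1,2])/K[1,1]]); r=np.hypot(*d)
    ray=np.array([*(d/r*np.sin(r)),np.cos(r)]); T=wT(s); w=T[:3,:3]@ray; c=T[:3,3]; return c+w*(z-c[2])/w[2]
def wproj(s,X):
    T=wT(s); c=T[:3,:3].T@(np.asarray(X)-T[:3,3]); th=np.arctan2(np.hypot(c[0],c[1]),c[2]); K=s["intrinsics"]
    return np.array([K[0,2],K[1,2]])+K[0,0]*th*c[:2]/np.hypot(c[0],c[1])
E
python3 - <<'E'
from h import *
s=shot("wrist","w1"); b=shot("scene","s1"); shot("top","t1")
for X in [(.6286,-.2496,.066),(.602,-.0629,.058),(.472,-.159,.066),(.489,.0141,.008)]: print(X,wproj(s,X),proj(b,X))
E
```

```text
(0.6286, -0.2496, 0.066) [306.95518557 150.7770711 ] [441.69517641 257.84998481]
(0.602, -0.0629, 0.058) [167.62701372 175.15781474] [365.62132159 244.14105543]
(0.472, -0.159, 0.066) [240.20592683 271.26499924] [367.72184888 271.87226622]
(0.489, 0.0141, 0.008) [142.77480097 245.54318964] [310.6606132 271.0820529]
```

View pics/w1.png

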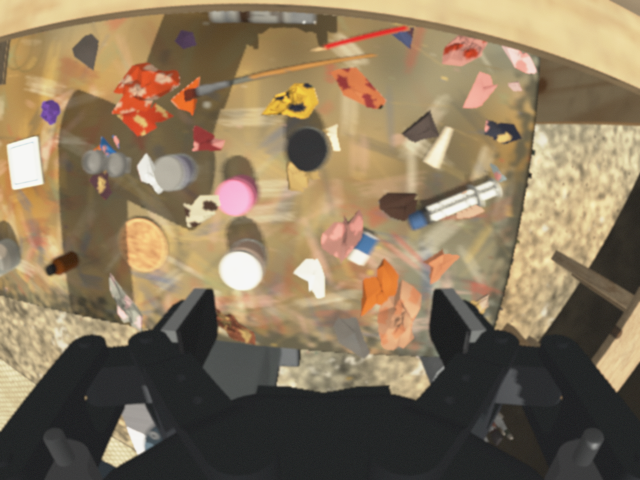

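View pics/s1.png

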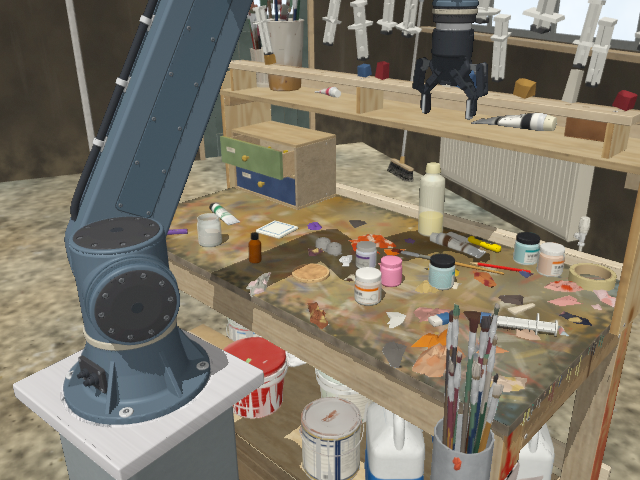

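Run:
```python
from h import *
s=pickle.load(open("w1.pkl","rb")); b=pickle.load(open("s1.pkl","rb")); t=pickle.load(open("t1.pkl","rb"))
print("bottle",back(b,(430,234),0))
crop(s,100,100,360,300,3,"pics/c5.png"); crop(b,330,215,570,315,3.3,"pics/c6.png")
```

```text
bottle [ 0.86900472 -0.08915993  0.        ]
```

View pics/c5.png

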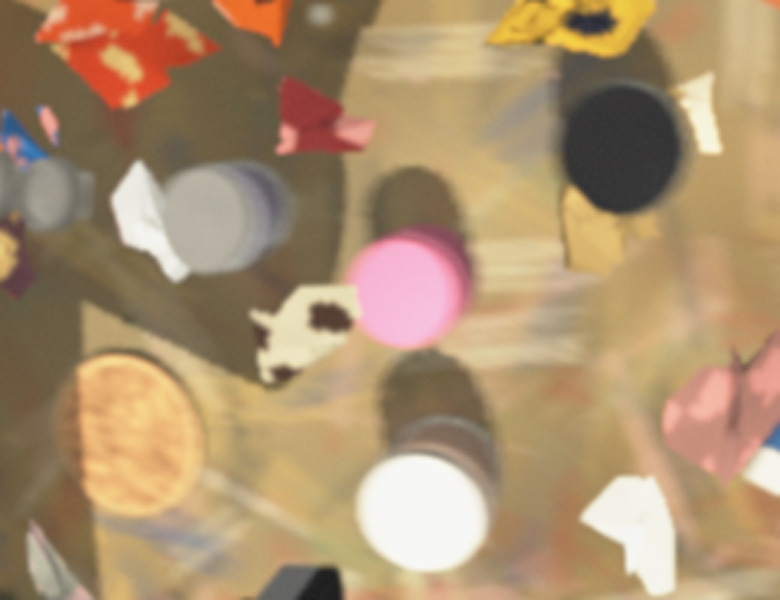

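View pics/c6.png

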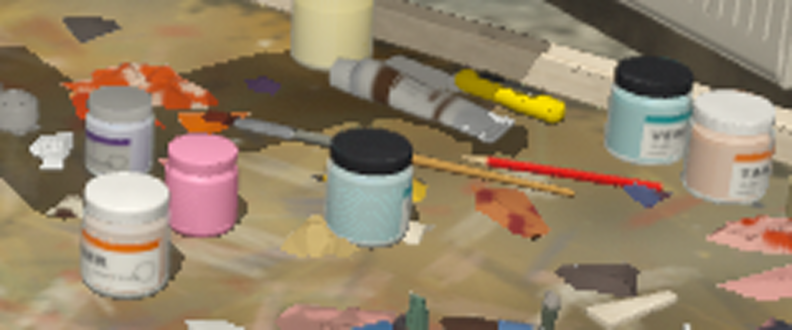

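Run:
```python
from workcell import *
from h import *
st(sense())
```

```text
t 1.9 pos [ 0.5774 -0.2677  0.3811] yaw(x-axis)deg -89.78 tilt [-0.001 -1.    -0.001] F [ 0.2 -0.5  0.2] w 0.0852 j [-0.43  0.47  0.72  1.82  0.    2.7 ]
```

Request:
send_rows --pt "0 -0.9 3 2.5 0" --pt "0 -0.95 4 2.8 0" --pt "0 0 4 0 0" --pt "0 0 4 0 0" --pt "0 0 4 0 0" --pt "0 0 4 0 0" --pt "0 0 3 0 0" --pt "0 0 0 0 0"

```text
time: 2.7
tool_pos: [0.6264, -0.252, 0.1165]
eef_rot: [-0.501, 0.503, -0.498, 0.498]
force: [-0.4, 1.3, -0.3]
grip_width: 0.0854
```

Run:
```python
from h import *
s=shot("wrist","w2"); st(s["q"]); print(wproj(s,(.63,-.2495,.066)))
```

```text
t 2.7 pos [ 0.6264 -0.252   0.1165] yaw(x-axis)deg -90.09 tilt [-0.003 -1.    -0.008] F [-0.4  1.3 -0.3] w 0.0854 j [-0.38  0.55  0.18  1.21 -0.    2.76]
[315.92604852 252.78413283]
```

View pics/w2.png

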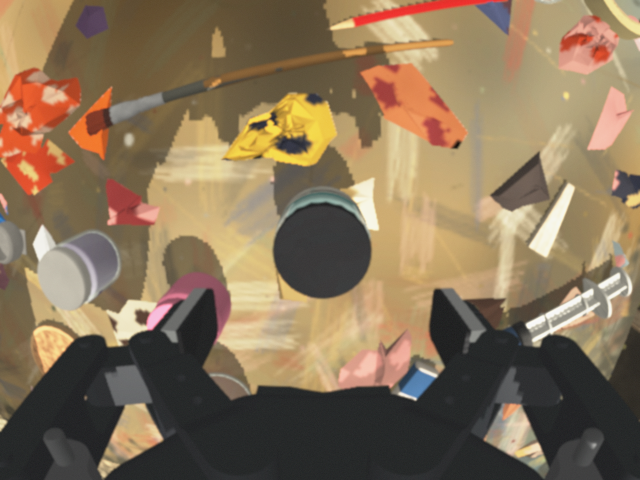

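Run:
```python
from h import *
from workcell import *
s=pickle.load(open("w2.pkl","rb")); print(wback(s,(322,249),.066),wback(s,(322,242),.066)); 
g=s["pixels"].astype(int).sum(2); 
m=(g<190).astype(np.uint8); m[330:]=0; m[:, :260]=0; m[:,385:]=0
n,l,stt,c=cv2.connectedComponentsWithStats(m); i=1+np.argmax(stt[1:,4]); print(stt[i],c[i],wback(s,c[i],.066)); st(sense())
```

```text
[ 0.63217277 -0.25282599  0.066     ] [ 0.63615231 -0.25283274  0.066     ]
[ 275  203   95   94 6997] [321.80020009 249.71001858] [ 0.6317665  -0.25271631  0.066     ]
t 2.75 pos [ 0.6279 -0.2524  0.1196] yaw(x-axis)deg -90.09 tilt [-0.001 -1.    -0.004] F [-0.6 -0.4  1.2] w 0.0852 j [-0.38  0.55  0.19  1.21 -0.    2.76]
```

Request:
send_rows --pt "0 0 2.5 0.4 0" --pt "0 0 2.5 0 0" --pt "0 0 2.5 0 0" --pt "0 0 1.5 0 0" --pt "0 0 1 0 0" --pt "0 0 0.8 0 0" --pt "0 0 0 0 0" --pt "1 0 0 0 0" --squeeze 20

```text
time: 3.55
tool_pos: [0.6341, -0.2521, 0.0143]
eef_rot: [0.5, -0.5, 0.5, -0.5]
force: [0.7, -0.8, -0.2]
grip_width: 0.0731
```

Request:
send_rows --pt "1 0 0 0 0" --pt "1 0 0 0 0" --pt "1 0 0 0 0" --pt "1 0 0 0 0" --pt "1 0 0 0 0" --pt "1 0 0 0 0" --pt "1 0 0 0 0" --pt "1 0 0 0 0"

```text
time: 4.35
tool_pos: [0.6342, -0.2521, 0.0145]
eef_rot: [0.5, -0.499, 0.501, -0.5]
force: [-0.5, -0.4, 7.1]
grip_width: 0.057
```

Request:
send_rows --pt "0 0 0 0 0" --pt "0 0 0 0 0" --pt "0 0 0 0 0" --pt "0 0 0 0 0" --pt "0 0 0 0 -0.1309" --pt "0 0 0 0 -0.1309" --pt "0 0 0 0 -0.1309" --pt "0 0 0 0 -0.1309"

```text
time: 5.15
tool_pos: [0.6335, -0.2517, 0.0131]
eef_rot: [-0.613, 0.352, -0.352, 0.613]
force: [0.4, 0.6, -0.6]
grip_width: 0.0855
```

Request:
send_rows --pt "0 0 0 0 -0.1309" --pt "0 0 0 0 -0.1309" --pt "0 0 0 0 -0.1309" --pt "0 0 0 0 -0.1309" --pt "0 0 0 0 -0.1309" --pt "0 0 0 0 -0.1309" --pt "0 0 0 0 -0.1309" --pt "0 0 0 0 -0.1309"

```text
time: 5.95
tool_pos: [0.6335, -0.2517, 0.0131]
eef_rot: [-0.707, -0.002, 0.002, 0.707]
force: [-0.4, 0.2, -0.6]
grip_width: 0.0852
```

Request:
send_rows --pt "0 0 0 0 0" --pt "0 0 0 0 0" --pt "1 0 0 0 0" --pt "1 0 0 0 0" --pt "1 0 0 0 0" --pt "1 0 0 0 0" --pt "1 0 0 0 0" --pt "1 0 0 0 0"

```text
time: 6.75
tool_pos: [0.6335, -0.2518, 0.0134]
eef_rot: [-0.707, 0.0, -0.0, 0.707]
force: [0.2, 0.7, 1.5]
grip_width: 0.0565
```

Run:
```python
from h import *
s=shot("wrist","w3"); st(s["q"]); b=shot("scene","s3"); crop(b,380,150,500,310,3.5,"pics/c7.png")
```

```text
t 6.75 pos [ 0.6335 -0.2518  0.0134] yaw(x-axis)deg -0.02 tilt [ 0. -1.  0.] F [0.2 0.7 1.5] w 0.0565 j [-0.38  0.63  0.05  0.98  0.    1.19]
```

View pics/w3.png

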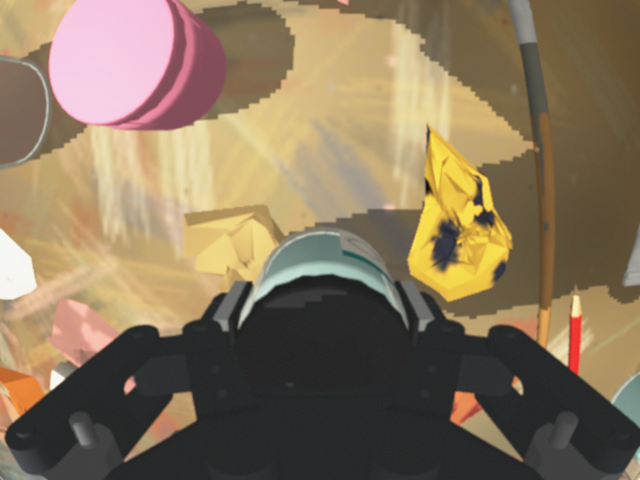

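View pics/c7.png

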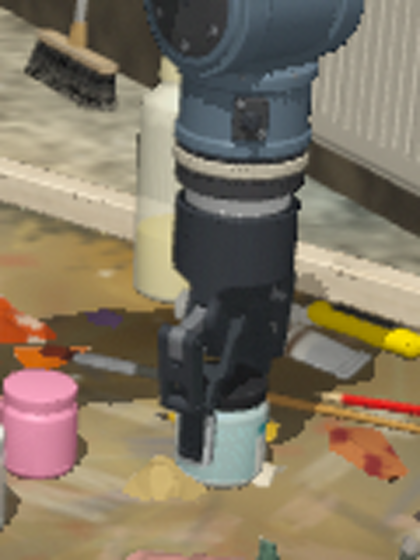

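Request:
send_rows --pt "1 0 0 0 0" --pt "1 0 -1 0 0" --pt "1 0 -2 0 0" --pt "1 0 -3.5 0 0" --pt "1 0 -4 0 0" --pt "1 -3 -3 0 0" --pt "1 -4 0 2 0" --pt "1 -4 0 3 0" --squeeze 40

```text
time: 7.65
tool_pos: [0.5231, -0.2024, 0.1495]
eef_rot: [0.707, 0.0, 0.001, -0.707]
force: [0.6, 0.7, -1.4]
grip_width: 0.0565
```

Request:
send_rows --pt "1 -2 0 3 0" --pt "1 -1 0 3 0" --pt "1 -0.4 0 2 0" --pt "1 0 0 1 0" --pt "1 0 0 0 0" --pt "1 0 0 0 0" --pt "1 0 0 0 0" --pt "1 0 0 0 0"

```text
time: 8.45
tool_pos: [0.4898, -0.1125, 0.1481]
eef_rot: [-0.707, 0.001, -0.0, 0.707]
force: [-0.5, -0.5, -1.5]
grip_width: 0.0565
```

Run:
```python
from h import *
s=shot("wrist","w4"); st(s["q"]); t=shot("top","t4"); st(t["q"])
print(wproj(s,(.489,.0141,.008)),proj(t,(.489,.0141,.008)))
w=pickle.load(open("w1.pkl","rb")); print(wback(w,(144.5,244.5),.008))
```

```text
t 8.45 pos [ 0.4898 -0.1125  0.1481] yaw(x-axis)deg -0.07 tilt [-0. -1.  0.] F [-0.5 -0.5 -1.5] w 0.0565 j [-0.23  0.24 -0.23  1.1  -0.    1.35]
t 8.5 pos [ 0.4897 -0.1124  0.1481] yaw(x-axis)deg -0.06 tilt [-0. -1.  0.] F [ 1.1 -0.3 -1.8] w 0.0565 j [-0.23  0.24 -0.23  1.1   0.    1.35]
[321.17664589  56.92925218] [330.07625895 256.38562704]
[0.49074489 0.01066661 0.008     ]
```

View pics/w4.png

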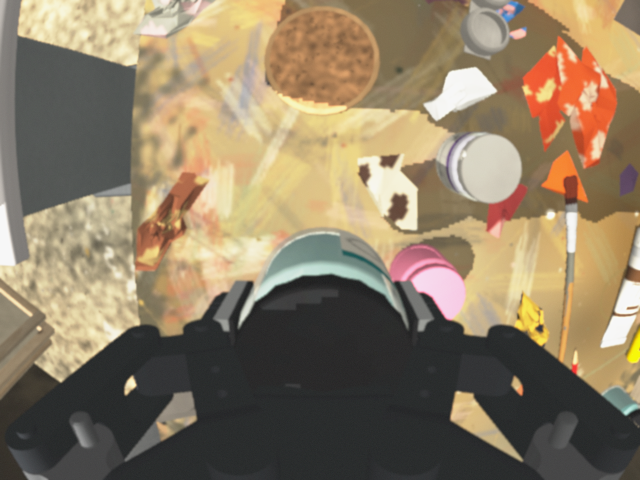

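View pics/t4.png

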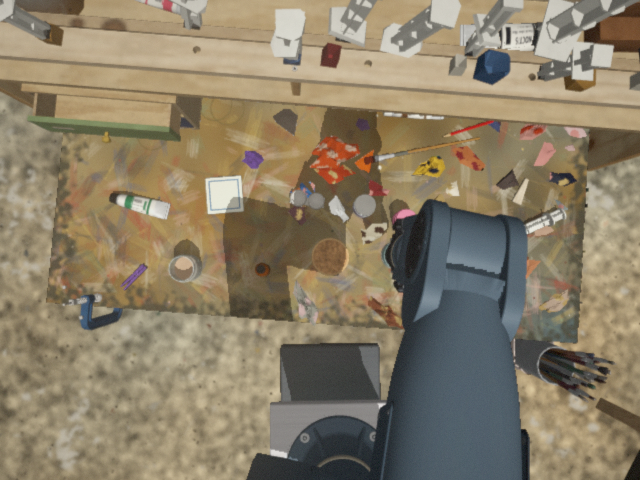

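Request:
send_rows --pt "1 0 0 2 0" --pt "1 0 0 3 0" --pt "1 0 0 3 0" --pt "1 0 0 2.5 0" --pt "1 0 1 1.5 0" --pt "1 0 2 0.6 0" --pt "1 0 2 0 0" --pt "1 0 2 0 0"

```text
time: 9.35
tool_pos: [0.4898, 0.0144, 0.0777]
eef_rot: [-0.707, -0.0, -0.0, 0.707]
force: [0.5, -0.5, -1.3]
grip_width: 0.0561
```

Request:
send_rows --pt "1 0 2 0 0" --pt "1 0 1 0 0" --pt "1 0 0.5 0 0" --pt "1 0 0.5 0 0" --pt "1 0 0 0 0" --pt "1 0 0 0 0" --pt "1 0 0 0 0" --pt "1 0 0 0 0"

```text
time: 10.15
tool_pos: [0.4899, 0.0143, 0.0388]
eef_rot: [-0.707, -0.0, -0.0, 0.707]
force: [0.3, 0.2, -2.1]
grip_width: 0.0566
```

Run:
```python
from h import *
s=shot("wrist","w5"); st(s["q"]);  b=shot("scene","s5"); st(b["q"]); crop(b,230,130,400,320,3,"pics/c8.png")
```

```text
t 10.15 pos [0.4899 0.0143 0.0388] yaw(x-axis)deg -0.01 tilt [ 0.001 -1.     0.   ] F [ 0.3  0.2 -2.1] w 0.0566 j [ 0.03  0.33 -0.43  0.82  0.    1.6 ]
t 10.2 pos [0.4898 0.0143 0.0387] yaw(x-axis)deg -0.01 tilt [ 0.001 -1.     0.   ] F [-0.2  0.2 -2.6] w 0.0562 j [ 0.03  0.33 -0.43  0.82  0.    1.6 ]
```

View pics/c8.png

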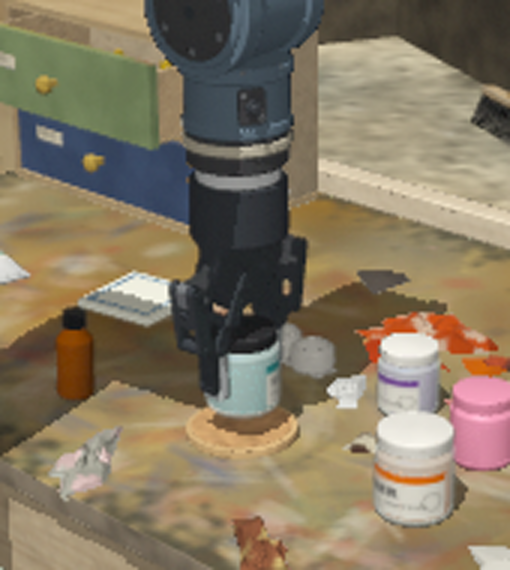

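View pics/w5.png

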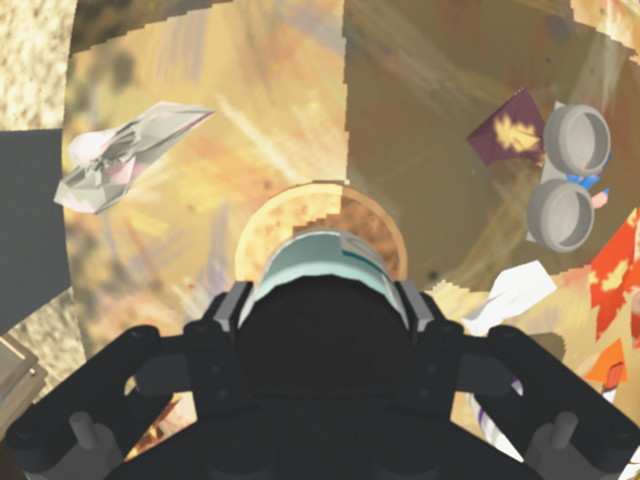

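Request:
send_rows --pt "1 0 0.6 -0.05 0" --pt "1 0 0.4 0 0" --pt "1 0 0.3 0 0" --pt "1 0 0.2 0 0" --pt "1 0 0.15 0 0" --pt "1 0 0.05 0 0" --pt "1 0 0 0 0" --pt "1 0 0 0 0"

```text
time: 11.05
tool_pos: [0.4895, 0.0138, 0.0214]
eef_rot: [-0.707, 0.0, -0.0, 0.707]
force: [-1.7, -0.5, 1.7]
grip_width: 0.0564
```

Request:
send_rows --pt "0 0 0 0 0" --pt "0 0 0 0 0" --pt "0 0 0 0 0" --pt "0 0 0 0 0" --pt "0 0 0 0 0" --pt "0 0 -2 0 0" --pt "0 0 -3 0 0" --pt "0 0 -4 0 0" --squeeze 20

```text
time: 11.85
tool_pos: [0.4884, 0.0137, 0.1111]
eef_rot: [-0.707, 0.001, 0.001, 0.707]
force: [1.0, 0.0, 0.4]
grip_width: 0.0855
```

Request:
send_rows --pt "0 0 -4 -2 0" --pt "0 0 -2 -3 0" --pt "0 0 0 -4 0" --pt "0 -0.5 0 -4 0" --pt "0 -0.5 0 -3 0" --pt "0 0 0 0 0" --pt "0 0 0 0 0" --pt "0 0 0 0 0"

```text
time: 12.65
tool_pos: [0.4796, -0.1456, 0.1712]
eef_rot: [-0.707, 0.0, 0.0, 0.707]
force: [0.3, 0.3, -0.3]
grip_width: 0.0853
```

Run:
```python
from h import *
s=shot("wrist","w6"); st(s["q"]);  t=shot("top","t6"); st(t["q"]); print(wproj(s,(.4895,.0138,.074)),wproj(s,(.472,-.159,.066)))
crop(t,280,160,480,300,4,"pics/c9.png")
```

```text
t 12.65 pos [ 0.4796 -0.1456  0.1712] yaw(x-axis)deg 0.01 tilt [-0. -1.  0.] F [ 0.3  0.3 -0.3] w 0.0853 j [-0.29  0.23 -0.19  1.16  0.    1.28]
t 12.7 pos [ 0.4796 -0.1454  0.1712] yaw(x-axis)deg 0.05 tilt [-0. -1.  0.] F [0.1 0.4 0.2] w 0.0855 j [-0.29  0.23 -0.19  1.16  0.    1.28]
[337.68598295  -2.49195864] [311.41285818 249.96534609]
```

View pics/w6.png

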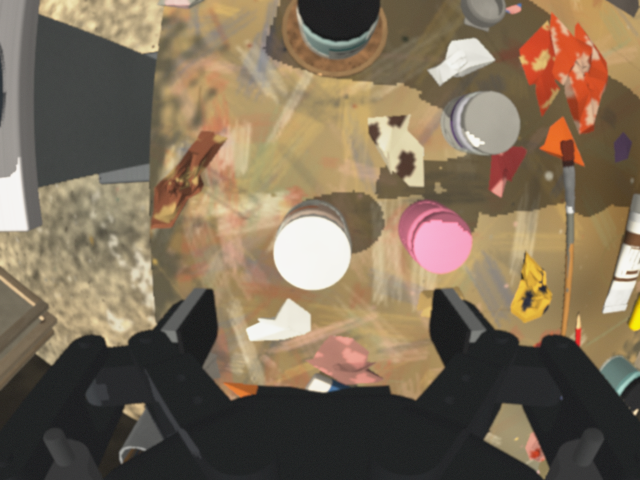

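View pics/c9.png

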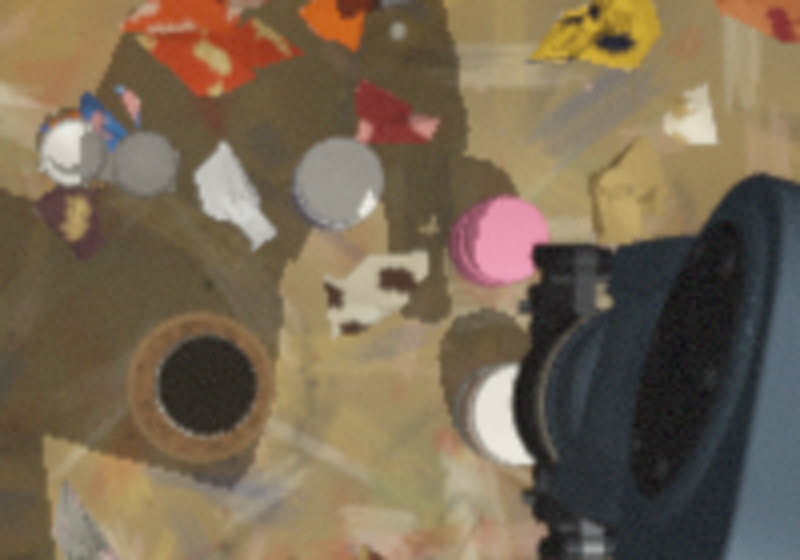

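Run:
```python
from h import *
s=pickle.load(open("w6.pkl","rb")); t=pickle.load(open("t6.pkl","rb"))
f=lambda c:((c[0]+.5)/4-.5+280,(c[1]+.5)/4-.5+160)
print("teal lid",back(t,f((207.5,386)),.074),"coaster",back(t,f((200.5,386)),.008))
p=s["pixels"].astype(int); m=((p.min(2)>195)).astype(np.uint8); m[300:]=0; m[:190]=0; m[:,:250]=0; m[:,380:]=0
n,l,S,c=cv2.connectedComponentsWithStats(m); i=1+np.argmax(S[1:,4]); print(S[i],c[i],wback(s,c[i],.066),wback(s,(312.5,252.5),.066))
print("pink",wback(s,(442,245),.058))
```

```text
teal lid [0.48961191 0.01324404 0.074     ] coaster [0.48961507 0.0148477  0.008     ]
[ 274  217   76   73 4397] [311.48260177 252.708665  ] [ 0.4720328  -0.16101479  0.066     ] [ 0.47274791 -0.16085978  0.066     ]
pink [ 0.56876368 -0.15789706  0.058     ]
```

Request:
send_rows --pt "0 -0.75 0 -1.45 0" --pt "0 0 1 0 -0.1309" --pt "0 0 1 0 -0.1309" --pt "0 0 1 0 -0.1309" --pt "0 0 1 0 -0.1309" --pt "0 0 1 0 -0.1309" --pt "0 0 1 0 -0.1309" --pt "0 0 0 0 0"

```text
time: 13.55
tool_pos: [0.4715, -0.1596, 0.1103]
eef_rot: [-0.652, -0.271, 0.272, 0.653]
force: [-0.5, -0.7, 0.9]
grip_width: 0.0851
```

Run:
```python
from h import *
s=shot("wrist","w7"); st(s["q"]);print(wproj(s,(.472,-.1605,.066)))
```

```text
t 13.55 pos [ 0.4715 -0.1596  0.1103] yaw(x-axis)deg 45.18 tilt [-0.001 -1.     0.002] F [-0.5 -0.7  0.9] w 0.0851 j [-0.33  0.27 -0.3   1.01  0.    0.46]
[323.82494305 261.76409569]
```

View pics/w7.png

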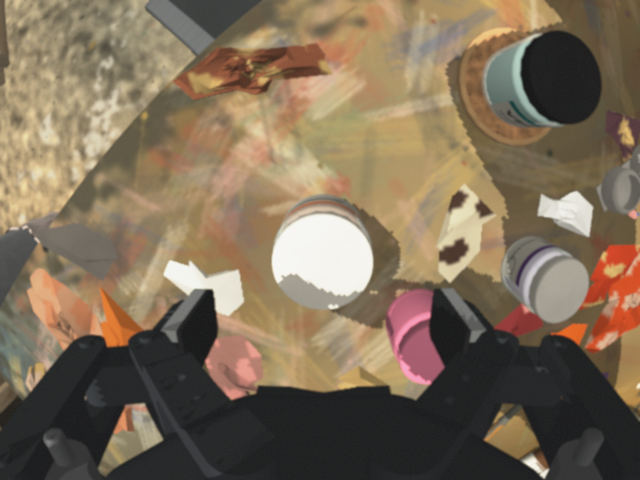

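Request:
send_rows --pt "0 0 2.5 0 0" --pt "0 0 2.5 0 0" --pt "0 0 2.2 0 0" --pt "0 0 1.5 0 0" --pt "0 0 1 0 0" --pt "0 0 0 0 0" --pt "1 0 0 0 0" --pt "1 0 0 0 0"

```text
time: 14.4
tool_pos: [0.4728, -0.1609, 0.0152]
eef_rot: [0.654, 0.271, -0.27, -0.653]
force: [0.3, -0.8, 0.1]
grip_width: 0.0591
```

Request:
send_rows --pt "1 0 0 0 0" --pt "1 0 0 0 0" --pt "1 0 0 0 0" --pt "1 0 0 0 0" --pt "0 0 0 0 0" --pt "0 0 0 0 0" --pt "0 0 0 0 0" --pt "0 0 0 0 0"

```text
time: 15.2
tool_pos: [0.472, -0.1607, 0.0143]
eef_rot: [-0.653, -0.27, 0.271, 0.653]
force: [-1.2, 1.1, 0.8]
grip_width: 0.0852
```

Request:
send_rows --pt "0 0 0 0 0.1309" --pt "0 0 0 0 0.1309" --pt "0 0 0 0 0.1309" --pt "0 0 0 0 0.1309" --pt "0 0 0 0 0.1309" --pt "0 0 0 0 0.1309" --pt "0 0 0 0 0.1309" --pt "0 0 0 0 0.1309"

```text
time: 16.0
tool_pos: [0.472, -0.1607, 0.0142]
eef_rot: [-0.701, 0.094, -0.094, 0.701]
force: [0.1, -0.0, -0.3]
grip_width: 0.0853
```

Request:
send_rows --pt "0 0 0 0 0.1309" --pt "0 0 0 0 0.1309" --pt "0 0 0 0 0.1309" --pt "0 0 0 0 0.1309" --pt "0 0 0 0 0" --pt "1 0 0 0 0" --pt "1 0 0 0 0" --pt "1 0 0 0 0"

```text
time: 16.8
tool_pos: [0.472, -0.1607, 0.0144]
eef_rot: [-0.653, 0.27, -0.27, 0.654]
force: [-0.6, 0.3, 2.5]
grip_width: 0.0567
```

Request:
send_rows --pt "1 0 0 0 0" --pt "1 0 0 0 0" --pt "1 0 0 0 0" --pt "1 0 0 0 0" --pt "1 0 -1 0 0" --pt "1 0 -2 0 0" --pt "1 0 -3 0 0" --pt "1 0 -4 0 0" --squeeze 40

```text
time: 17.6
tool_pos: [0.4709, -0.1603, 0.1146]
eef_rot: [0.653, -0.272, 0.269, -0.653]
force: [1.1, -0.5, -0.9]
grip_width: 0.0561
```

Request:
send_rows --pt "1 0 -4 0 -0.1309" --pt "1 0 -3 0 -0.1309" --pt "1 0 0 0 -0.1309" --pt "1 0 0 0 -0.1309" --pt "1 0 0 0 -0.1309" --pt "1 0 0 0 -0.1309" --pt "1 0 0 0 0" --pt "1 0 0 0 0"

```text
time: 18.4
tool_pos: [0.472, -0.1607, 0.1845]
eef_rot: [-0.707, 0.001, -0.001, 0.707]
force: [0.5, 0.3, -0.7]
grip_width: 0.0563
```

Run:
```python
from h import *
s=shot("wrist","w8"); st(s["q"]);print(wproj(s,(.4896,.0137,.074)))
```

```text
t 18.4 pos [ 0.472  -0.1607  0.1845] yaw(x-axis)deg -0.21 tilt [ 0. -1.  0.] F [ 0.5  0.3 -0.7] w 0.0563 j [-0.33  0.21 -0.17  1.19  0.    1.25]
[346.93663274 -14.53101412]
```

View pics/w8.png

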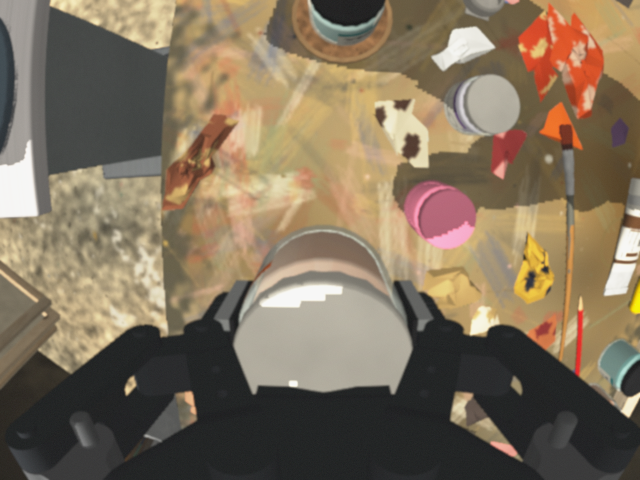

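Request:
send_rows --pt "1 0.5 0 2 0" --pt "1 0.75 0 3.5 0" --pt "1 0.5 0 4 0" --pt "1 0 0 4 0" --pt "1 0 0 2.5 0" --pt "1 0 0 1.45 0" --pt "1 0 1 0 0" --pt "1 0 2 0 0"

```text
time: 19.25
tool_pos: [0.4906, 0.0135, 0.1547]
eef_rot: [0.707, 0.001, 0.001, -0.707]
force: [1.0, -0.3, -2.1]
grip_width: 0.0563
```

Request:
send_rows --pt "1 0 2 0 0" --pt "1 0 1.5 0 0" --pt "1 0 0 0 0" --pt "1 0 0 0 0" --pt "1 0 0 0 0" --pt "1 0 0 0 0" --pt "1 0 0 0 0" --pt "1 0 0 0 0"

```text
time: 20.05
tool_pos: [0.4898, 0.0138, 0.1197]
eef_rot: [-0.707, -0.0, -0.0, 0.707]
force: [0.3, -0.1, -1.2]
grip_width: 0.0564
```

Run:
```python
from h import *
s=shot("wrist","w9"); st(s["q"]); b=shot("scene","s9"); crop(b,230,130,400,320,3,"pics/c10.png"); t=shot("top","t9");st(t["q"])
```

```text
t 20.05 pos [0.4898 0.0138 0.1197] yaw(x-axis)deg -0.01 tilt [ 0.001 -1.     0.   ] F [ 0.3 -0.1 -1.2] w 0.0564 j [ 0.03  0.24 -0.3   1.02  0.    1.6 ]
t 20.15 pos [0.4897 0.0138 0.1195] yaw(x-axis)deg -0.0 tilt [ 0. -1.  0.] F [-0.   0.8 -1.7] w 0.0559 j [ 0.03  0.24 -0.3   1.02  0.    1.6 ]
```

View pics/c10.png

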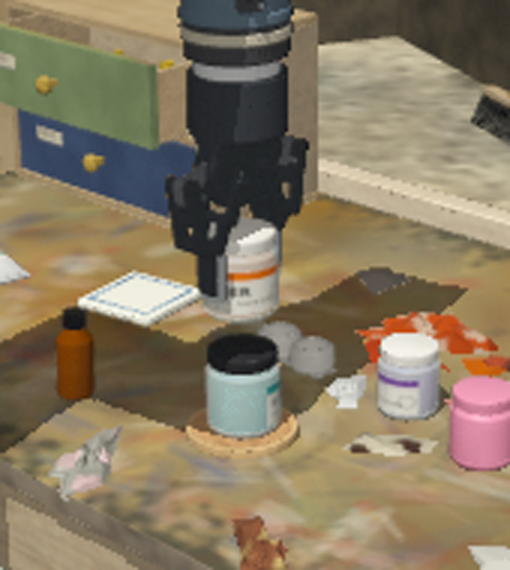

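View pics/w9.png

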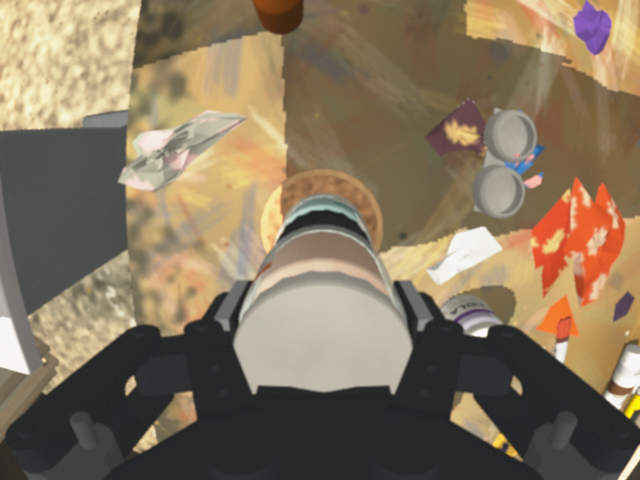

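Request:
send_rows --pt "1 0 1 0 0" --pt "1 0 0.8 0 0" --pt "1 0 0.6 0 0" --pt "1 0 0.4 0 0" --pt "1 0 0.2 0 0" --pt "1 0 0.1 0 0" --pt "1 0 0 0 0" --pt "1 0 0 0 0"

```text
time: 21.0
tool_pos: [0.4895, 0.0138, 0.0886]
eef_rot: [-0.707, 0.0, -0.0, 0.707]
force: [-2.8, -0.2, 4.4]
grip_width: 0.0564
```

Request:
send_rows --pt "0 0 0 0 0" --pt "0 0 0 0 0" --pt "0 0 0 0 0" --pt "0 0 0 0 0" --pt "0 0 0 0 0" --pt "0 0 -2 0 0" --pt "0 0 -3 0 0" --pt "0 0 -4 0 0" --squeeze 20

```text
time: 21.8
tool_pos: [0.4885, 0.0137, 0.1781]
eef_rot: [-0.707, 0.001, 0.001, 0.707]
force: [0.5, 0.2, 0.6]
grip_width: 0.0853
```

Request:
send_rows --pt "0 0 -4 0 0" --pt "0 2 -2 -2 0" --pt "0 3 0 -3 0" --pt "0 3 0 -2 0" --pt "0 2.5 0 0 0" --pt "0 0 0 0 0" --pt "0 0 0 0 0" --pt "0 0 0 0 0"

```text
time: 22.6
tool_pos: [0.5937, -0.056, 0.2382]
eef_rot: [-0.707, 0.0, 0.0, 0.707]
force: [0.1, -0.1, 1.5]
grip_width: 0.0855
```

Run:
```python
from h import *
s=shot("wrist","w10"); st(s["q"]);  t=shot("top","t10"); st(t["q"]); print(wproj(s,(.602,-.063,.058)))
b=shot("scene","s10"); crop(b,230,130,400,320,3,"pics/c12.png")
crop(t,280,160,480,300,4,"pics/c11.png")
```

```text
t 22.6 pos [ 0.5937 -0.056   0.2382] yaw(x-axis)deg 0.01 tilt [-0.001 -1.     0.   ] F [ 0.1 -0.1  1.5] w 0.0855 j [-0.09  0.36  0.18  1.39  0.    1.48]
t 22.65 pos [ 0.5938 -0.056   0.2385] yaw(x-axis)deg 0.01 tilt [-0. -1.  0.] F [-0.  -0.4  0.5] w 0.0854 j [-0.09  0.36  0.18  1.39  0.    1.48]
[331.83207035 218.16797952]
```

View pics/w10.png

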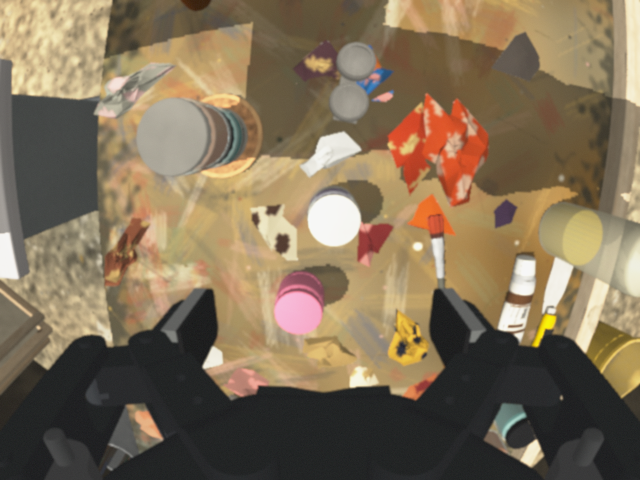

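View pics/c11.png

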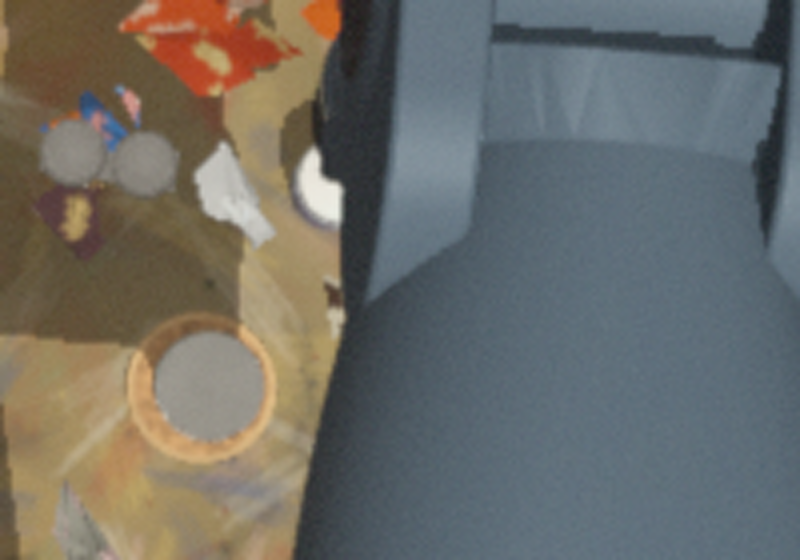

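View pics/c12.png

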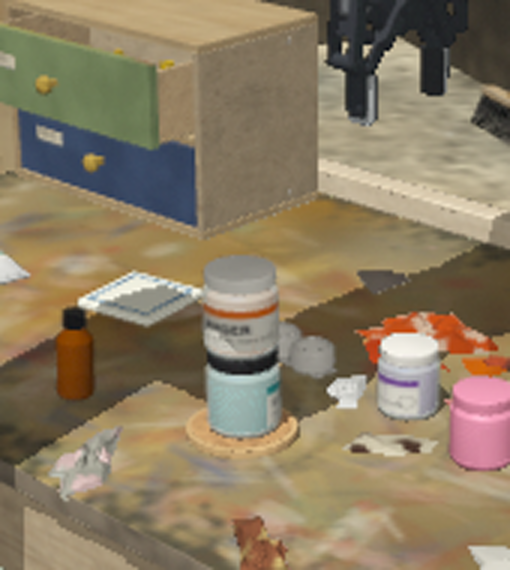

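Run:
```python
from h import *
from workcell import *
s=pickle.load(open("w10.pkl","rb")); t=pickle.load(open("t10.pkl","rb"))
f=lambda c:((c[0]+.5)/4-.5+280,(c[1]+.5)/4-.5+160)
print("orange lid",back(t,f((210,386)),.140),wback(s,(177,137),.14))
print("violet",wback(s,(334,217),.058)); st(sense())
```

```text
orange lid [0.4896491  0.01442067 0.14      ] [0.49541187 0.01178679 0.14      ]
violet [ 0.60392379 -0.06193194  0.058     ]
t 22.75 pos [ 0.5939 -0.056   0.2387] yaw(x-axis)deg 0.01 tilt [ 0. -1.  0.] F [-0.5  0.6  0.2] w 0.0854 j [-0.09  0.36  0.18  1.39  0.    1.48]
```

Request:
send_rows --pt "0 0.95 2 -0.65 0" --pt "0 0 3 0 -0.1309" --pt "0 0 3 0 -0.1309" --pt "0 0 3 0 -0.1309" --pt "0 0 2 0 -0.1309" --pt "0 0 0 0 0" --pt "0 0 0 0 0" --pt "0 0 0 0 0"

```text
time: 23.55
tool_pos: [0.6049, -0.0627, 0.11]
eef_rot: [0.684, 0.183, -0.181, -0.683]
force: [-0.2, 0.8, -0.1]
grip_width: 0.0854
```

Run:
```python
from h import *
s=shot("wrist","w11"); st(s["q"]);print(wproj(s,(.6035,-.0625,.058)))
```

```text
t 23.55 pos [ 0.6049 -0.0627  0.11  ] yaw(x-axis)deg 29.83 tilt [ 0.002 -1.    -0.001] F [-0.2  0.8 -0.1] w 0.0854 j [-0.1   0.44 -0.03  1.1   0.    0.95]
[321.29883925 253.39428325]
```

View pics/w11.png

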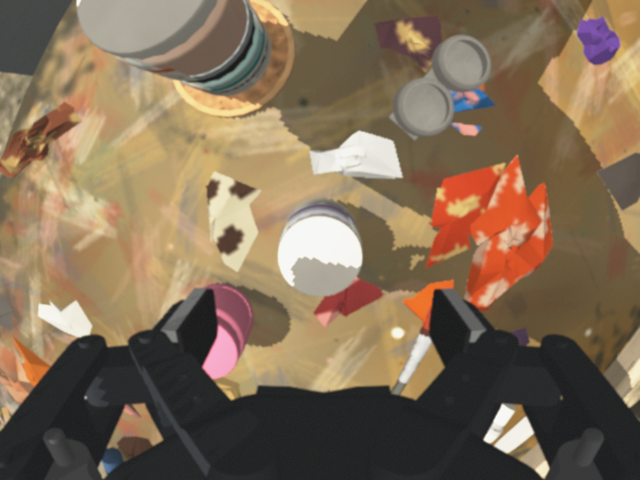

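Request:
send_rows --pt "0 0 2.5 0 0" --pt "0 0 2.5 0 0" --pt "0 0 2.3 0 0" --pt "0 0 1.5 0 0" --pt "0 0 1 0 0" --pt "0 0 0 0 0" --pt "1 0 0 0 0" --pt "1 0 0 0 0"

```text
time: 24.4
tool_pos: [0.6049, -0.0628, 0.0115]
eef_rot: [0.683, 0.183, -0.182, -0.683]
force: [-0.6, -0.1, -0.1]
grip_width: 0.0592
```

Request:
send_rows --pt "1 0 0 0 0" --pt "1 0 0 0 0" --pt "1 0 0 0 0" --pt "1 0 0 0 0" --pt "0 0 0 0 0" --pt "0 0 0 0 0" --pt "0 0 0 0 0" --pt "0 0 0 0 0"

```text
time: 25.2
tool_pos: [0.604, -0.0627, 0.0102]
eef_rot: [-0.683, -0.183, 0.183, 0.683]
force: [0.2, -1.0, 0.5]
grip_width: 0.0853
```

Request:
send_rows --pt "0 0 0 0 0.1309" --pt "0 0 0 0 0.1309" --pt "0 0 0 0 0.1309" --pt "0 0 0 0 0.1309" --pt "0 0 0 0 0.1309" --pt "0 0 0 0 0.1309" --pt "0 0 0 0 0.1309" --pt "0 0 0 0 0.1309"

```text
time: 26.0
tool_pos: [0.604, -0.0627, 0.0102]
eef_rot: [-0.682, 0.185, -0.185, 0.683]
force: [-0.4, 0.2, 0.7]
grip_width: 0.0851
```

Request:
send_rows --pt "0 0 0 0 0.1309" --pt "0 0 0 0 0.1309" --pt "0 0 0 0 0.1309" --pt "0 0 0 0 0.1309" --pt "0 0 0 0 0" --pt "1 0 0 0 0" --pt "1 0 0 0 0" --pt "1 0 0 0 0"

```text
time: 26.8
tool_pos: [0.6041, -0.0628, 0.0104]
eef_rot: [-0.613, 0.353, -0.353, 0.613]
force: [0.2, -0.3, -1.4]
grip_width: 0.049
```

Request:
send_rows --pt "1 0 0 0 0" --pt "1 0 0 0 0" --pt "1 0 0 0 0" --pt "1 0 0 0 0" --pt "1 0 0 0 0" --pt "1 0 -1 0 0" --pt "1 0 -2 0 0" --pt "1 0 -3 0 0" --squeeze 40

```text
time: 27.6
tool_pos: [0.6025, -0.0626, 0.0696]
eef_rot: [0.613, -0.355, 0.352, -0.612]
force: [0.4, -0.1, -1.4]
grip_width: 0.0487
```

Request:
send_rows --pt "1 0 -4 0 -0.1309" --pt "1 0 -4 0 -0.1309" --pt "1 0 -4 0 -0.1309" --pt "1 0 -3 0 -0.1309" --pt "1 0 -2 0 -0.1309" --pt "1 0 0 0 -0.1309" --pt "1 0 0 0 -0.1309" --pt "1 0 0 0 -0.1309"

```text
time: 28.4
tool_pos: [0.6037, -0.0627, 0.2407]
eef_rot: [-0.707, -0.002, 0.002, 0.707]
force: [-0.2, -0.0, -1.8]
grip_width: 0.0484
```

Run:
```python
from h import *
s=shot("wrist","w12"); st(s["q"]);t=shot("top","t12"); st(t["q"])
crop(t,280,160,480,300,4,"pics/c13.png")
```

```text
t 28.4 pos [ 0.6037 -0.0627  0.2407] yaw(x-axis)deg 0.3 tilt [-0. -1.  0.] F [-0.2 -0.  -1.8] w 0.0484 j [-0.1   0.38  0.21  1.41  0.    1.46]
t 28.45 pos [ 0.6037 -0.0627  0.2405] yaw(x-axis)deg 0.74 tilt [-0.001 -1.     0.   ] F [ 0.4 -0.6 -1.7] w 0.0488 j [-0.1   0.38  0.21  1.41  0.    1.45]
```

View pics/w12.png

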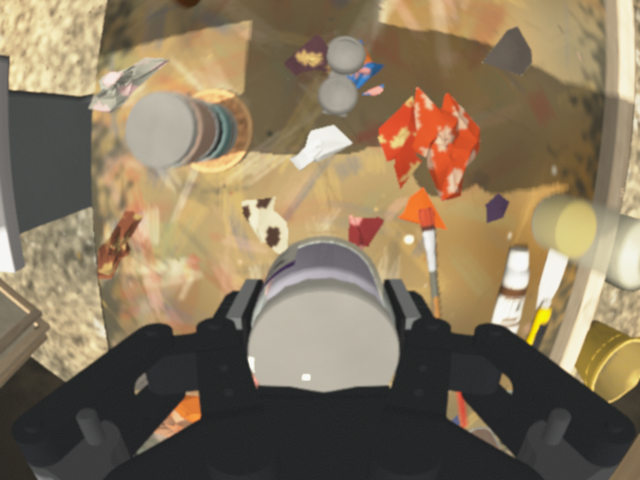

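Request:
send_rows --pt "1 -1 0 0.7 0.017" --pt "1 -2.5 0 1.8 0" --pt "1 -3 0 2 0" --pt "1 -3 0 2 0" --pt "1 -1.9 0 1.15 0" --pt "1 0 0 0 0" --pt "1 0 2 0 0" --pt "1 0 2 0 0"

```text
time: 29.3
tool_pos: [0.4916, 0.0157, 0.2005]
eef_rot: [-0.707, 0.006, -0.008, 0.707]
force: [0.5, -0.5, -1.7]
grip_width: 0.0494
```

Request:
send_rows --pt "1 0 1 0 0" --pt "1 0 0 0 0" --pt "1 0 0 0 0" --pt "1 0 0 0 0" --pt "1 0 0 0 0" --pt "1 0 0 0 0" --pt "1 0 0 0 0" --pt "1 0 0 0 0"

```text
time: 30.1
tool_pos: [0.4913, 0.0155, 0.1904]
eef_rot: [-0.707, 0.006, -0.006, 0.707]
force: [0.5, -0.4, -1.9]
grip_width: 0.0487
```

Run:
```python
from h import *
s=shot("wrist","w13"); st(s["q"]); b=shot("scene","s13"); crop(b,230,100,400,290,3,"pics/c14.png"); st(b["q"])
```

```text
t 30.1 pos [0.4913 0.0155 0.1904] yaw(x-axis)deg -0.99 tilt [ 0. -1.  0.] F [ 0.5 -0.4 -1.9] w 0.0487 j [ 0.03  0.2  -0.17  1.2   0.    1.62]
t 30.15 pos [0.4913 0.0155 0.1904] yaw(x-axis)deg -0.99 tilt [ 0. -1.  0.] F [-0.8  0.5 -2.6] w 0.0488 j [ 0.03  0.2  -0.17  1.2   0.    1.62]
```

View pics/c14.png

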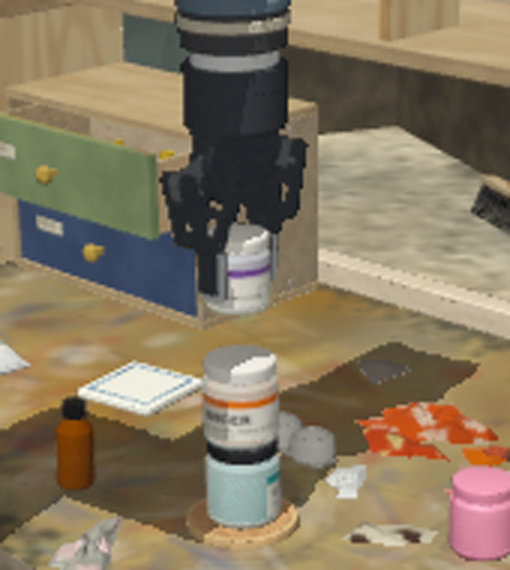

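View pics/w13.png

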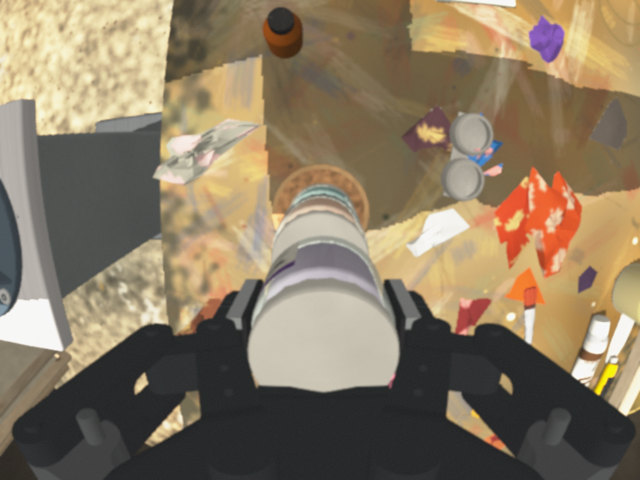

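Request:
send_rows --pt "1 -0.18 0.8 -0.17 0" --pt "1 0 1.2 0 0" --pt "1 0 0.8 0 0" --pt "1 0 0.5 0 0" --pt "1 0 0.4 0 0" --pt "1 0 0.2 0 0" --pt "1 0 0 0 0" --pt "1 0 0 0 0"

```text
time: 31.0
tool_pos: [0.4897, 0.0139, 0.1515]
eef_rot: [-0.707, 0.006, -0.006, 0.707]
force: [-0.5, 0.0, -2.1]
grip_width: 0.049
```

Request:
send_rows --pt "1 0 0.1 0 0" --pt "1 0 0.05 0 0" --pt "1 0 0 0 0" --pt "1 0 0 0 0" --pt "1 0 0 0 0" --pt "1 0 0 0 0" --pt "1 0 0 0 0" --pt "1 0 0 0 0"

```text
time: 31.8
tool_pos: [0.4898, 0.0139, 0.1505]
eef_rot: [-0.707, 0.006, -0.006, 0.707]
force: [-1.6, -0.2, 5.2]
grip_width: 0.0486
```

Contact; release and rise, then go toward the amber bottle.

Request:
send_rows --pt "0 0 0 0 0" --pt "0 0 0 0 0" --pt "0 0 0 0 0" --pt "0 0 0 0 0" --pt "0 0 0 0 0" --pt "0 0 -2 0 0" --pt "0 0 -3 0 0" --pt "0 0 -4 0 0" --squeeze 20

```text
time: 32.6
tool_pos: [0.4885, 0.0138, 0.2396]
eef_rot: [0.707, -0.007, 0.005, -0.707]
force: [0.5, 0.6, 0.2]
grip_width: 0.0854
```

Request:
send_rows --pt "0 0 -2 0 0" --pt "0 0 0 2 0" --pt "0 0 0 3 0" --pt "0 -0.5 0 4 0" --pt "0 -1 0 3 0" --pt "0 -0.5 0 1 0" --pt "0 0 0 0 0" --pt "0 0 0 0 0"

```text
time: 33.4
tool_pos: [0.4718, 0.1436, 0.2599]
eef_rot: [0.707, -0.006, 0.006, -0.707]
force: [-0.1, 0.7, -0.4]
grip_width: 0.0855
```

Run:
```python
from h import *
s=shot("wrist","w14"); st(s["q"]); b=shot("scene","s14"); crop(b,230,130,400,320,3,"pics/c15.png"); t=shot("top","t14"); crop(t,150,160,370,300,3.6,"pics/c16.png")
print(wproj(s,(.464,.163,.074)),wproj(s,(.635,.256,.008)))
```

```text
t 33.4 pos [0.4718 0.1436 0.2599] yaw(x-axis)deg -0.96 tilt [ 0. -1. -0.] F [-0.1  0.7 -0.4] w 0.0855 j [ 0.3   0.18 -0.02  1.37 -0.    1.88]
[313.22012169 187.98565923] [469.09550973  97.42968288]
```

View pics/c15.png

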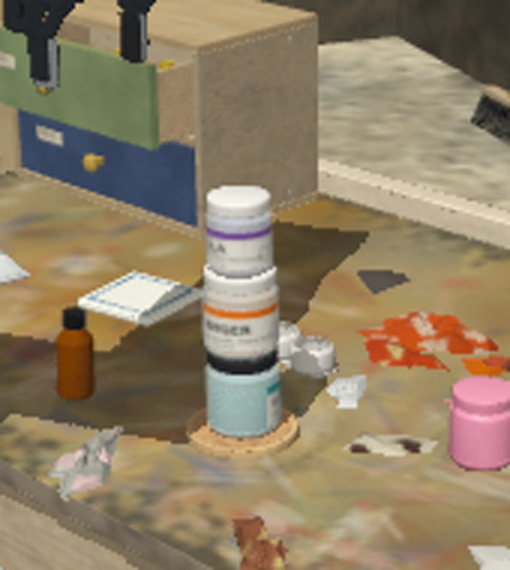

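View pics/c16.png

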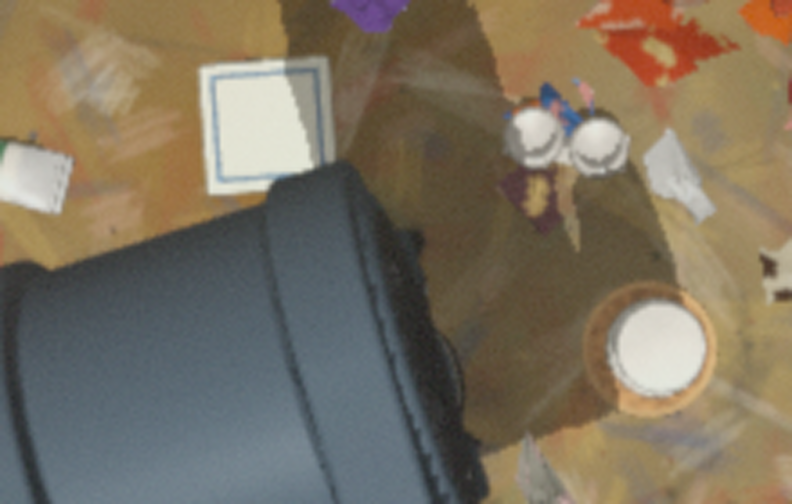

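View pics/w14.png

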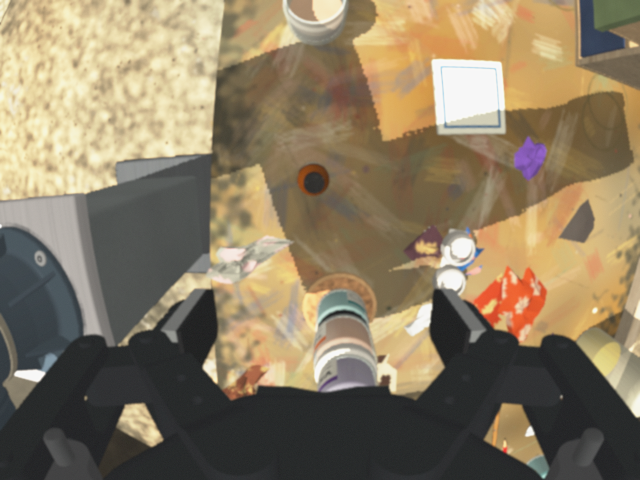

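Run:
```python
from h import *
s=pickle.load(open("w14.pkl","rb")); t=pickle.load(open("top0.pkl","rb"))
print("amber",wback(s,(314.5,181),.074),"tile",wback(s,(469.2,97),.008), "glass",wback(s,(315,8),.074))
crop(t,190,160,290,290,4.5,"pics/c17.png")
f=lambda c:((c[0]+.5)/3.6-.5+150,(c[1]+.5)/3.6-.5+160)
q=pickle.load(open("t14.pkl","rb")); print("violet",back(q,f((657,347)),.198),"coaster",back(q,f((650,349)),.008))
```

```text
amber [0.46526635 0.16926136 0.074     ] tile [0.63513355 0.25649769 0.008     ] glass [0.46827817 0.32755199 0.074     ]
violet [0.48988615 0.01662482 0.198     ] coaster [0.48853779 0.01383285 0.008     ]
```

View pics/c17.png

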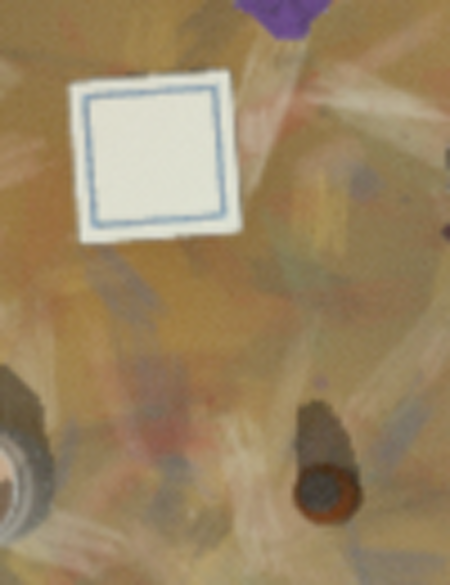

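Request:
send_rows --pt "0 -0.6 1 1.2 0" --pt "0 0 3 1.2 0" --pt "0 0 3 0 0" --pt "0 0 3 0 0" --pt "0 0 2 0 0" --pt "0 0 0 0 0" --pt "0 0 0 0 0" --pt "0 0 0 0 0"

```text
time: 34.35
tool_pos: [0.4668, 0.1685, 0.1409]
eef_rot: [-0.707, 0.006, -0.007, 0.707]
force: [-0.3, 0.1, -0.3]
grip_width: 0.0855
```

Run:
```python
from h import *
s=shot("wrist","w15"); st(s["q"]); print(wproj(s,(.465,.168,.074)))
```

```text
t 34.35 pos [0.4668 0.1685 0.1409] yaw(x-axis)deg -1.0 tilt [ 0.002 -1.     0.001] F [-0.3  0.1 -0.3] w 0.0855 j [ 0.35  0.24 -0.25  1.08  0.    1.93]
[318.81185937 248.44438534]
```

View pics/w15.png

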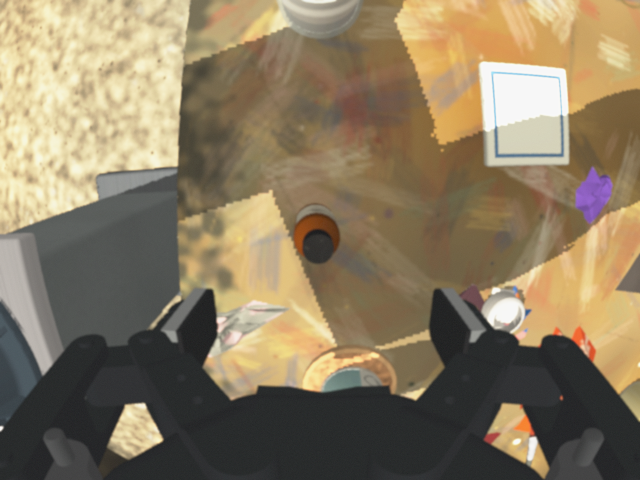

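Request:
send_rows --pt "0 -0.2 2.5 0.05 0" --pt "0 0 3 0 0" --pt "0 0 3 0 0" --pt "0 0 2 0 0" --pt "0 0 1.5 0 0" --pt "0 0 0.9 0 0" --pt "0 0 0 0 0" --pt "0 0 0 0 0"

```text
time: 35.2
tool_pos: [0.4647, 0.169, 0.0116]
eef_rot: [-0.707, 0.006, -0.006, 0.707]
force: [0.6, 0.5, 0.8]
grip_width: 0.0852
```

Request:
send_rows --pt "0.5 0 0 0 0" --pt "0.5 0 0 0 0" --pt "0.6 0 0 0 0" --pt "1 0 0 0 0" --pt "1 0 0 0 0" --pt "1 0 0 0 0" --pt "1 0 0 0 0" --pt "1 0 0 0 0"

```text
time: 36.0
tool_pos: [0.4643, 0.1689, 0.0111]
eef_rot: [-0.707, 0.006, -0.006, 0.707]
force: [-0.1, -0.2, 6.6]
grip_width: 0.03
```

Run:
```python
from h import *
s=shot("wrist","w16"); st(s["q"]); b=shot("scene","s16"); crop(b,200,150,340,290,3.5,"pics/c18.png")
```

```text
t 36.0 pos [0.4643 0.1689 0.0111] yaw(x-axis)deg -0.99 tilt [ 0.001 -1.     0.   ] F [-0.1 -0.2  6.6] w 0.03 j [ 0.35  0.37 -0.45  0.75  0.    1.94]
```

View pics/w16.png

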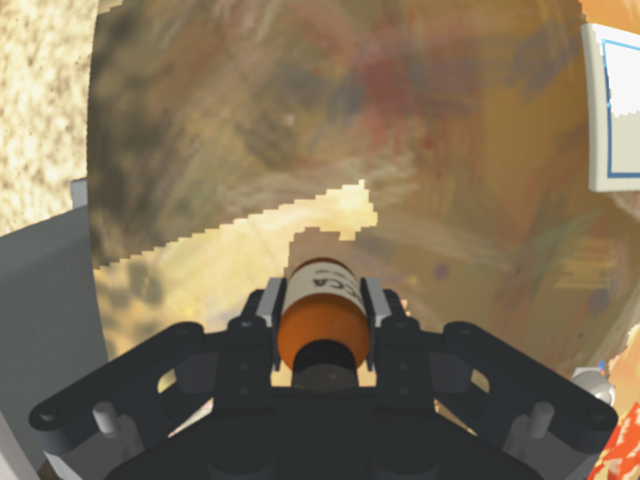

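View pics/c18.png

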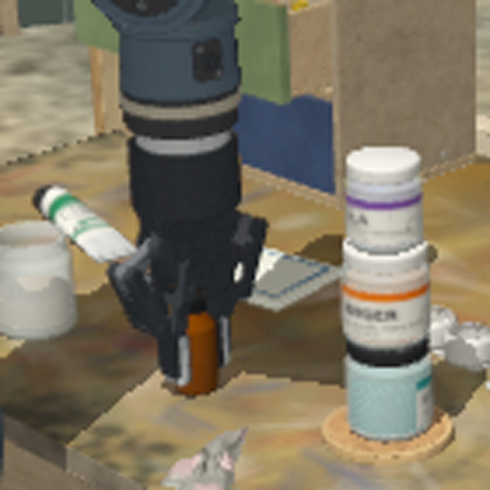

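Request:
send_rows --pt "1 0 0 0 0" --pt "1 0 -1 0 -0.0173" --pt "1 0 -2 0 0" --pt "1 0 -3 0 0" --pt "1 0 -3 0 0" --pt "1 1 -1 0.5 0" --pt "1 2.5 0 1.2 0" --pt "1 3 0 1.6 0" --squeeze 30

```text
time: 36.9
tool_pos: [0.5294, 0.2018, 0.1123]
eef_rot: [-0.707, -0.001, -0.0, 0.707]
force: [0.2, 0.6, -0.4]
grip_width: 0.0301
```

Request:
send_rows --pt "1 3.5 0 2 0" --pt "1 3 0 2 0" --pt "1 2.5 0 1 0" --pt "1 1.5 0 0.5 0" --pt "1 0 0 0 0" --pt "1 0 0 0 0" --pt "1 0 0 0 0" --pt "1 0 0 0 0"

```text
time: 37.7
tool_pos: [0.6333, 0.2565, 0.1113]
eef_rot: [-0.707, 0.0, 0.0, 0.707]
force: [0.3, 0.1, -1.2]
grip_width: 0.0298
```

Run:
```python
from h import *
s=shot("wrist","w17"); st(s["q"]); t=shot("top","t17"); b=shot("scene","s17"); st(b["q"]); print(wproj(s,(.6353,.257,.008)))
```

```text
t 37.7 pos [0.6333 0.2565 0.1113] yaw(x-axis)deg 0.01 tilt [-0. -1.  0.] F [ 0.3  0.1 -1.2] w 0.0298 j [0.38 0.56 0.19 1.2  0.   1.96]
t 37.8 pos [0.6336 0.2566 0.1113] yaw(x-axis)deg 0.01 tilt [ 0. -1.  0.] F [-0.6  0.3 -1.8] w 0.0301 j [0.38 0.56 0.19 1.2  0.   1.96]
[325.13522633 231.32132519]
```

View pics/w17.png

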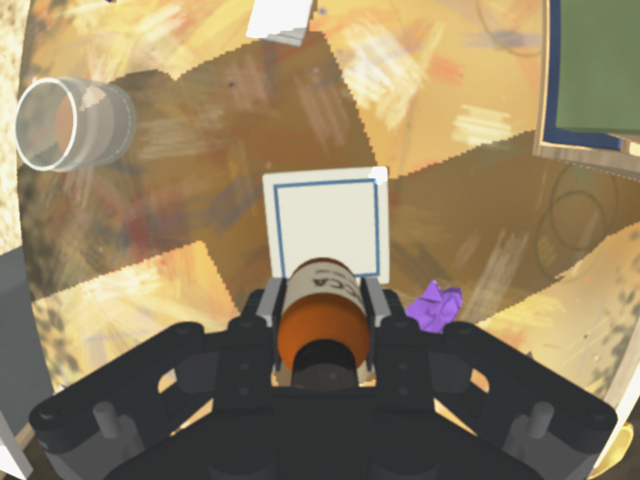

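View pics/s17.png

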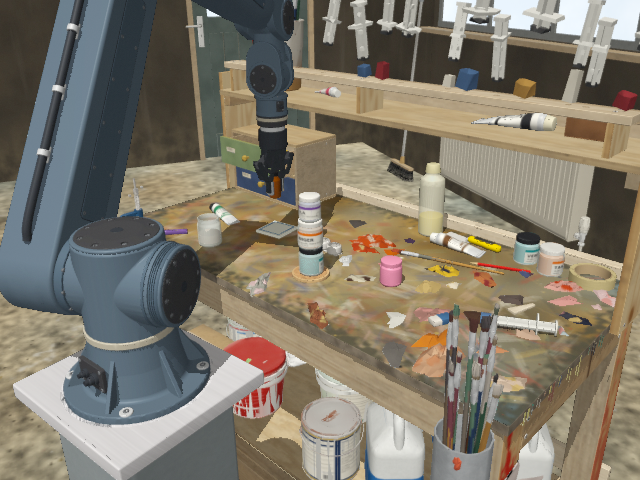

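Request:
send_rows --pt "1 0.2 1.5 0.05 0" --pt "1 0 2.5 0 0" --pt "1 0 2 0 0" --pt "1 0 1.5 0 0" --pt "1 0 0.8 0 0" --pt "1 0 0.5 0 0" --pt "1 0 0.2 0 0" --pt "1 0 0 0 0"

```text
time: 38.65
tool_pos: [0.6363, 0.2574, 0.0211]
eef_rot: [-0.707, -0.0, -0.0, 0.707]
force: [0.5, 1.0, -0.8]
grip_width: 0.0299
```

Request:
send_rows --pt "1 0 0.1 0 0" --pt "1 0 0 0 0" --pt "1 0 0 0 0" --pt "1 0 0 0 0" --pt "1 0 0 0 0" --pt "1 0 0 0 0" --pt "1 0 0 0 0" --pt "1 0 0 0 0"

```text
time: 39.45
tool_pos: [0.6361, 0.2574, 0.0199]
eef_rot: [-0.707, -0.0, 0.0, 0.707]
force: [0.4, -0.9, -1.0]
grip_width: 0.0299
```

Request:
send_rows --pt "1 0 0.1 0 0" --pt "1 0 0 0 0" --pt "1 0 0 0 0" --pt "1 0 0 0 0" --pt "1 0 0 0 0" --pt "1 0 0 0 0" --pt "1 0 0 0 0" --pt "1 0 0 0 0"

```text
time: 40.25
tool_pos: [0.6362, 0.2574, 0.0192]
eef_rot: [-0.707, -0.0, -0.0, 0.707]
force: [-0.4, -0.9, 5.0]
grip_width: 0.03
```

Contact. Release gently and rise straight up.

Request:
send_rows --pt "0.6 0 0 0 0" --pt "0.5 0 0 0 0" --pt "0.3 0 0 0 0" --pt "0 0 0 0 0" --pt "0 0 0 0 0" --pt "0 0 0 0 0" --pt "0 0 -1 0 0" --pt "0 0 -3 0 0"

```text
time: 41.05
tool_pos: [0.6343, 0.2566, 0.057]
eef_rot: [0.708, -0.002, -0.002, -0.706]
force: [0.3, 0.0, 0.6]
grip_width: 0.0854
```

Request:
send_rows --pt "0 0 -4 0 0" --pt "0 0 -4 0 0" --pt "0 0 -4 0 0" --pt "0 0 -4 0 0" --pt "0 0 -3 0 0" --pt "0 0 0 0 0" --pt "0 0 0 0 0" --pt "0 0 0 0 0"

```text
time: 41.85
tool_pos: [0.6356, 0.2571, 0.248]
eef_rot: [0.707, -0.0, -0.001, -0.707]
force: [0.2, 0.1, -0.0]
grip_width: 0.0856
```

Run:
```python
from h import *
s=shot("wrist","w18"); st(s["q"]); b=shot("scene","s18"); t=shot("top","t18"); print(wproj(s,(.6355,.257,.008)),wproj(s,(.6355,.257,.082)))
crop(b,210,160,390,300,4,"pics/c19.png")
```

```text
t 41.85 pos [0.6356 0.2571 0.248 ] yaw(x-axis)deg 0.01 tilt [-0.001 -1.    -0.   ] F [ 0.2  0.1 -0. ] w 0.0856 j [0.38 0.53 0.48 1.52 0.   1.96]
[322.67283367 199.39239779] [322.4539899  213.69713041]
```

View pics/w18.png

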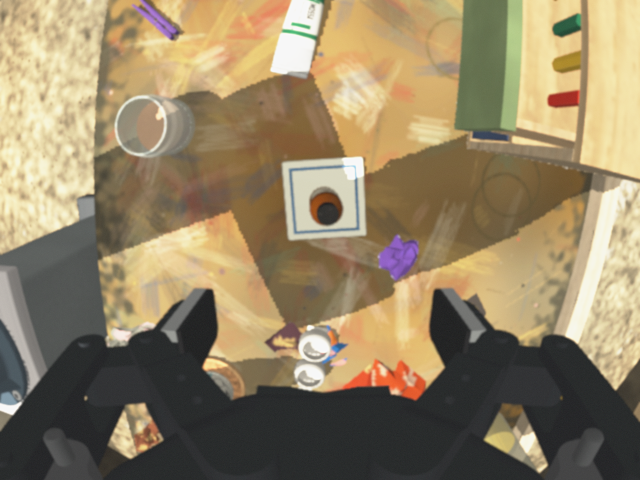

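View pics/c19.png

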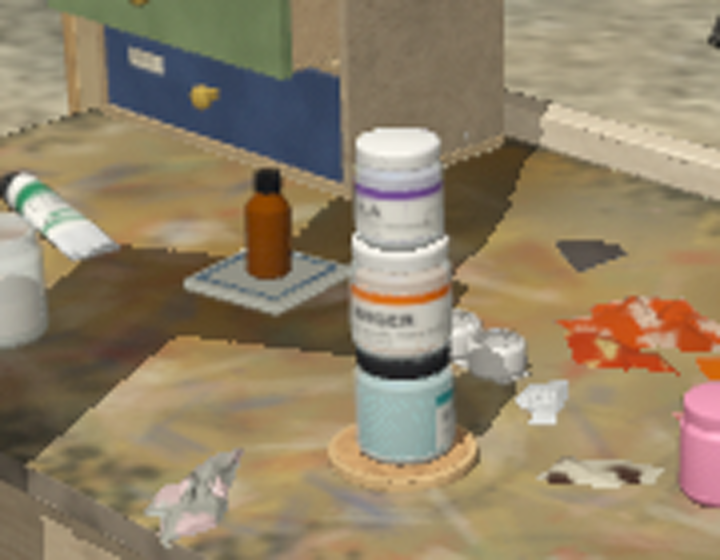

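View pics/t18.png

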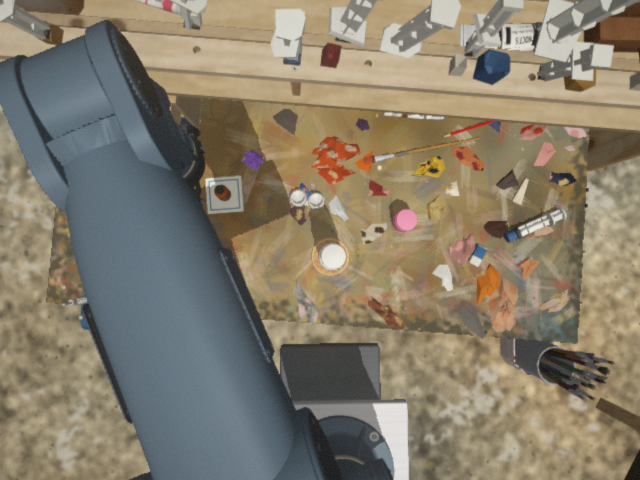

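Run:
```python
from h import *
from workcell import *
s=pickle.load(open("w18.pkl","rb")); print(wback(s,(328,212),.082),wback(s,(325,199),.008)); st(sense())
print(close_job())
```

```text
[0.6402025  0.25847692 0.082     ] [0.63792766 0.25741864 0.008     ]
t 42.0 pos [0.6356 0.2571 0.2476] yaw(x-axis)deg 0.01 tilt [-0.002 -1.    -0.001] F [ 0.4 -1.5  0.5] w 0.0854 j [0.38 0.53 0.48 1.52 0.   1.96]
the job is handed in; nothing more can be done
None
```

I stacked the three jars on the cork coaster (teal at the bottom, orange on it, violet on top) and stood the amber bottle on the white tile. I then raised the open gripper clear and handed the job in at 42 s.

- **Last pictures:** the stack and the bottle both stand upright. The pink jar and the other things I left alone look unmoved by eye; I did not measure them.
- **Bottle:** it measures about 2.5 mm from the tile's middle in the final wrist picture.
- **Stack:** the overhead pictures taken as it was built put each lid within about 3 mm of the coaster's middle, the violet lid being the worst.
- **Disagreement:** one oblique wrist reading put the orange lid 5 to 6 mm from the overhead one. I went with the overhead and scene pictures.

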